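# Free the jammed attar tray and set it ready for filling

## Robot

A 6-joint arm with a two-finger parallel gripper is mounted at the origin on the work surface. World frame = base frame: x ahead of the robot, y to its left, z up, the work surface at z = 0. Lengths are in m, angles in rad, forces in N, time in s.
With the tool pointing down it reaches from about 0.25 to 0.775 m from the base axis. Payload 4 kg.
Tool frame: the origin (TCP) lies on the centre line of the jaws, within the pads' length; the fingertips stand 14 mm ahead of it and the grasp point (between the pads) lies 5 mm behind it (robot.tcp_to_tips is the distance from the TCP to the fingertips, in m); z points along the fingers, y is the line along which they close (so a half turn about z gives the same grasp; the last joint's range is limited). The gripper opens to 94 mm and grips with 3 to 60 N. Pads are 16 mm wide; open, the fingers measure 119 mm over their backs; the gripper's body (75 mm by 177 mm) begins 78 mm behind the grasp point.
Start: joints at [1.113, 0.087, 1.371, -0, 1.684, -0.103], TCP at [0.191, 0.516, 0.22] pointing down, gripper open.
Joint ranges: [-3.1, 3.1], [-0.76, 2.03], [0.27, 2.55], [-1.08, 4.22], [0.17, 2.65], [-2.57, 2.57]. Speed limits (rad/s): [2.79, 2.79, 3.14, 3.14, 3.14, 3.14].

## Interface

Orientations are given as [roll, pitch, yaw] about the fixed x, y, z axes, in that order (R = Rz(yaw) Ry(pitch) Rx(roll)).
In Python, from bench import robot gives the robot as it stands.
- The arm moves only by the tool carry_out, never from a script. Its argument "increments" is a list of rows, each a list of 3 entries, a list of its own where there are three numbers: the closure in counts, from 0 (fully open) to 255 (shut), then the shift along the tool's x, y, z in mm, then the turn about the tool's z in degrees. In form: [[fingers, [dx, dy, dz], twist], ...]. A call has 1 to 8 rows; each row shifts and turns the commanded pose from where the row before left it, along the tool's axes as they then stand; what a row does not reach is not made up. A row lasts 1/10 s, in which the tool goes at most 50 mm and 8.59 degrees, less where a joint would pass 70% of its speed; a pose out of reach is approached as far as the arm can. A call with a gripper value outside its range is refused whole. The fingers move at their own pace and stop on an object; the grip force is fixed at half the most. Time passes only in rows, so rows that do not move let the fingers close. It gives the time, the measured TCP pose, the force, the opening and the grip force at its end, in the units of the state.
- robot.get_obs(): the state, without advancing time (a new reading comes with each control period).
- robot.snapshot(name): name is "scene" or "top" or "wrist"; returns the picture (400x640x3 uint8, blue, green, red); there is no depth.
- robot.get_calibration(name): a dict with "vfov" (degrees; the focal length in pixels is half the picture's height over the tangent of half this angle, whatever the lens; pixels are square), "cx", "cy" (the principal point, pixels), "T" (4x4, takes a point from camera to world coordinates). Camera axes: x right, y down, z forward; pixel columns grow to the right and rows downward; lengths in m; the calibration is good to about 2 mm. A picture is of the moment at which its call begins: read the wrist's pose just before it. get_calibration takes no time and is no camera call; for the wrist camera it gives the pose at the moment of the call.
- robot.close_job(): hands the job in; it is judged then, once.
The state is a dict: "time": time; "joint_positions": joint angles; "qvel": joint speeds; "joint_torque": joint torques, N m; "tool_pos": TCP position; "ee_rot": TCP orientation; "wrist_force": force on the tool from outside, world axes, zero at the start; "wrist_torque": the same for the moment, N m; "width": finger opening in m; "finger_force": force on a finger pad.
Only numpy, scipy, OpenCV 4.12 (cv2) and the standard library are available. Lean on these libraries where they do the work, as an engineer would, in place of code of your own. Each camera call takes 0.05 s, during which the arm holds its last target. There are 200 camera calls.

## Task

The wooden attar tray was shoved crooked into the open top drawer of the pink drawer unit and is jammed there: one corner sticks up over the drawer front and the opposite corner is caught under the unit's top. Turn the tray flat and square in the drawer opening so that its corners come free, lift it out, set it down on the table, and slide it along the table top (do not lower it in from above) until the inlaid brass ring is right under the decanter's nozzle. Stand every empty attar vial upright on the tray, on the half without the ring, and push the drawer fully shut, leaving the other toiletries undisturbed.

Things in the scene. Friction and masses are not known exactly. Their poses are not given: they have to be found in the camera images.
- unit: Pink plastic drawer unit, fixed, 180 mm deep (its x), 246 mm wide (its y), 125 mm high; origin at the centre of its underside. Its front, 90 mm from the origin, faces its -x (to the robot). The 4 mm top panel (underside 121 mm above the table) ends at the front. Two drawers; the jammed one is the upper.
- drawer (a joint): Slide of the upper drawer in m: 0 shut, grows as it comes out along the unit's -x, stop 0.125; starts about 0.12 open; a push of 2 to 3 N moves it and it stays put. Inside 222 mm wide, 164 mm long, its floor 69.5 mm above the table. Between front panel and unit top is an opening as long as the joint value.
- drawer_face (a point): Middle of the outer face of the upper drawer's front panel, 85.5 mm above the table; moves with the drawer. The panel is 5 mm thick, its upper edge 119.5 mm above the table (50 mm above the drawer floor). A finger pull 70 mm wide sticks out 12 mm from the panel's middle, 98 to 105 mm above the table.
- tray: Dark wooden attar tray, 0.2 to 0.3 kg, 186 mm long (its x), 90 mm wide (its y): floor 8 mm thick, rim 4 mm wide and 13 mm high all round; origin at the centre of its underside, z up. At the start tilted about 19 degrees and turned about 33 degrees from square: low corner on the drawer floor under the unit's top, underside on the front panel's upper edge, ring end low and to the rear.
- handle (a point): Point in the tray's handle, an upright board across the tray's middle: 10 mm thick (along the tray's x), 50 mm wide (along its y), from the floor up to 46 mm above the underside. This point is 36 mm above the underside, over the tray's origin.
- ring (a point): Centre of the brass ring (inner diameter 17 mm, outer 25 mm) on the tray's floor: 70 mm from the tray's centre along its -x, on its long centre line, 8 mm above its underside.
- decanter: Attar decanter, fixed: round marble foot 90 mm across, brass pedestal, glass urn 80 mm across and lid, 240 mm high, with a swan-neck spout that reaches out along its -x at 105 to 130 mm height. Origin at the centre of the foot's underside. Nothing lies under the nozzle.
- nozzle (a point): Lower tip of the decanter's fine steel nozzle (6 mm thick, pointing straight down), 110 mm from the decanter's axis along its -x and 66 mm above the table.
- vial0: Empty stoppered glass attar vial, about 34 g, round: flat glass foot 32 mm across and 7 mm thick, body 23 mm across from there to 36 mm, narrow neck and ball stopper to 56 mm; origin at the centre of its underside, z up; stands upright. May be absent (two to four of vial0 to vial3 are there).
- vial1: Empty stoppered glass attar vial, about 34 g, round: flat glass foot 32 mm across and 7 mm thick, body 23 mm across from there to 36 mm, narrow neck and ball stopper to 56 mm; origin at the centre of its underside, z up; stands upright. May be absent (two to four of vial0 to vial3 are there).
- vial2: Empty stoppered glass attar vial, about 34 g, round: flat glass foot 32 mm across and 7 mm thick, body 23 mm across from there to 36 mm, narrow neck and ball stopper to 56 mm; origin at the centre of its underside, z up; stands upright. May be absent (two to four of vial0 to vial3 are there).
- vial3: Empty stoppered glass attar vial, about 34 g, round: flat glass foot 32 mm across and 7 mm thick, body 23 mm across from there to 36 mm, narrow neck and ball stopper to 56 mm; origin at the centre of its underside, z up; stands upright. May be absent (two to four of vial0 to vial3 are there).
- compact: Bystander: aluminium compact mirror, a closed round case 72 mm across, 14 mm high, lying flat; origin at the centre of its underside.
- polish: Bystander: nail polish bottle, square 30 mm by 30 mm and 36 mm high, with a black cap 15 mm thick reaching 64 mm; origin at the centre of its underside.
- balm: Bystander: lip balm pot, white with a golden lid, round, 37 mm across, 28 mm high; origin at the centre of its underside.
- surma: Bystander: brass surma (kohl) pot, round, 38 mm across at the foot, tapering to a point at 58 mm; origin at the centre of its underside.
There are look-alikes about, which are no part of the job. Leave any orange look-alike of the tray alone.

How it is judged:
On the way, in this order (a step that is already met when the one before it is completed fails the run):
1. the tray is level and square to the unit, clear of the unit's top, while still at the drawer opening (angle between tray's own z axis and vertical below 0.14 rad and angle between the x axis of tray and the y axis of unit, either way round below 0.17 rad and z of tray in the frame of unit between 0.06 and 0.135 m and x of tray in the frame of unit between -0.2 and -0.12 m), for 0.2 s.
2. the tray lies flat on the table, its ring not yet under the nozzle (height (world z) of tray below 0.006 m and angle between tray's own z axis and vertical below 0.05 rad and horizontal distance between ring and nozzle above 0.035 m), for 0.2 s.
At the end, for the whole second after the job is handed in: The tray lies flat on the table with the centre of its ring within 8 mm (horizontally) of the nozzle tip; every vial present stands upright on the tray floor on the half without the ring; the upper drawer is shut to within 8 mm; all at rest (height (world z) of tray below 0.006 m and angle between tray's own z axis and vertical below 0.05 rad and horizontal distance between ring and nozzle below 0.008 m and value of joint drawer below 0.008 m and linear speed of each of tray, vial0, vial1, vial2, vial3 below 0.02 m/s and x of vial0 in the frame of tray between 0.012 and 0.086 m and y of vial0 in the frame of tray between -0.042 and 0.042 m and z of vial0 in the frame of tray between 0.004 and 0.014 m and angle between each of vial0, vial1, vial2, vial3's own z axis and vertical below 0.15 rad and x of vial1 in the frame of tray between 0.012 and 0.086 m and y of vial1 in the frame of tray between -0.042 and 0.042 m and z of vial1 in the frame of tray between 0.004 and 0.014 m and x of vial2 in the frame of tray between 0.012 and 0.086 m and y of vial2 in the frame of tray between -0.042 and 0.042 m and z of vial2 in the frame of tray between 0.004 and 0.014 m and x of vial3 in the frame of tray between 0.012 and 0.086 m and y of vial3 in the frame of tray between -0.042 and 0.042 m and z of vial3 in the frame of tray between 0.004 and 0.014 m); the robot touches nothing.
It fails at once if the tray is lowered in under the nozzle instead of slid (ring within 25 mm of the nozzle while the tray is more than 15 mm off the table) (horizontal distance between ring and nozzle below 0.025 m and height (world z) of tray above 0.015 m).
It fails at once if the compact is moved more than 50 mm or knocked over (distance of compact from where it was at the start of the episode above 0.05 m or angle between compact's own z axis and vertical above 0.6 rad).
It fails at once if the polish is moved more than 50 mm or knocked over (distance of polish from where it was at the start of the episode above 0.05 m or angle between polish's own z axis and vertical above 0.6 rad).
It fails at once if the balm is moved more than 50 mm or knocked over (distance of balm from where it was at the start of the episode above 0.05 m or angle between balm's own z axis and vertical above 0.6 rad).
It fails at once if the surma is moved more than 50 mm or knocked over (distance of surma from where it was at the start of the episode above 0.05 m or angle between surma's own z axis and vertical above 0.6 rad).
Of vial0, vial1, vial2, vial3 only 2 to 4 are there at a start; the rules pass over those that are not, and their reading is None.
At some moment in a run one of vial0, vial1, vial2, vial3 may be knocked a few centimetres aside while the robot is not near it.
It also fails if it takes over 210 s, if anything falls off the work surface, if the arm or the gripper's body presses on something with over 40 N, if the wrist force passes 120 N, or if a joint passes its speed limit or range.

## Working session

There is one attempt and no reset: what is moved stays moved. The work goes in short steps, Python scripts to look and compute and a tool call to move; the robot and the scene stay as the last step left them, time stands still between calls to the robot, and variables do not carry over. Pictures are saved under pics/ and viewed, at most 14 in all, crops included, and the job is handed in when it is done.

Besides the shell and the picture viewer there is one more tool, called as a command line: name --argument value ..., lists and objects as JSON in quotes. carry_out: Moves the arm, as the interface text tells. Its arguments: {"type":"object","properties":{"increments":{"type":"array","items":{"type":"array"}}},"required":["increments"]}

```bash
mkdir -p pics
cat > h.py <<'E'
import numpy as np, cv2
from bench import robot
def K(c):
    f=200/np.tan(np.radians(c['vfov'])/2); return f,c['cx'],c['cy'],np.array(c['T'])
def px2w(c,uv,z):
    f,cx,cy,T=K(c); d=T[:3,:3]@np.array([(uv[0]-cx)/f,(uv[1]-cy)/f,1]); o=T[:3,3]
    return o+d*(z-o[2])/d[2]
def w2px(c,p):
    f,cx,cy,T=K(c); q=T[:3,:3].T@(np.array(p)-T[:3,3]); return np.array([cx+f*q[0]/q[2],cy+f*q[1]/q[2]])
E
python3 - <<'E'
from h import *
for n in ("scene","top"):
    im=robot.snapshot(n); cv2.imwrite(f'pics/{n}0.png',im); c=robot.get_calibration(n); print(n,c)
print(robot.get_obs())
E
```

```text
scene {'vfov': 46.45316154436755, 'cx': 318.4391828018698, 'cy': 197.20366852342028, 'T': array([[-7.98219243e-01,  3.97500157e-01, -4.52592162e-01,
         9.60587306e-01],
       [ 6.02366745e-01,  5.27474402e-01, -5.99103547e-01,
         6.27026496e-01],
       [ 5.87025984e-04, -7.50842447e-01, -6.60481093e-01,
         8.46516519e-01],
       [ 0.00000000e+00,  0.00000000e+00,  0.00000000e+00,
         1.00000000e+00]])}
top {'vfov': 46.31860735202119, 'cx': 312.7997571411903, 'cy': 196.26202452714264, 'T': array([[ 0.00540789, -0.99599768,  0.08921534,  0.31861895],
       [-0.99997299, -0.00494215,  0.00544038, -0.09097043],
       [-0.00497769, -0.08924235, -0.9959975 ,  1.46971093],
       [ 0.        ,  0.        ,  0.        ,  1.        ]])}
{'time': 0.1, 'joint_positions': array([ 1.11289106e+00,  8.78647332e-02,  1.37206862e+00,  6.47477471e-06,
        1.68360426e+00, -1.03106574e-01]), 'qvel': array([ 0.00069795, -0.00244407, -0.0037926 ,  0.00056441,  0.00084221,
        0.00019224]), 'joint_torque': array([ 1.91442690e-03, -3.41251659e+01, -3.03302586e+01,  7.19047431e-02,
        3.04490793e-02, -9.40843802e-05]), 'tool_pos': array([0.1908727 , 0.5153283 , 0.21844764]), 'ee_rot': array([-3.13965868e+00, -2.06584380e-04,  2.78679449e+00]), 'wrist_force': array([-0.65210393, -0.05203755, -0.17596648]), 'wrist_torque': array([ 0.01211927, -0.04985043,  0.02222909]), 'finger_force': 0.0, 'width': 0.09424669575794262}
```

View pics/scene0.png

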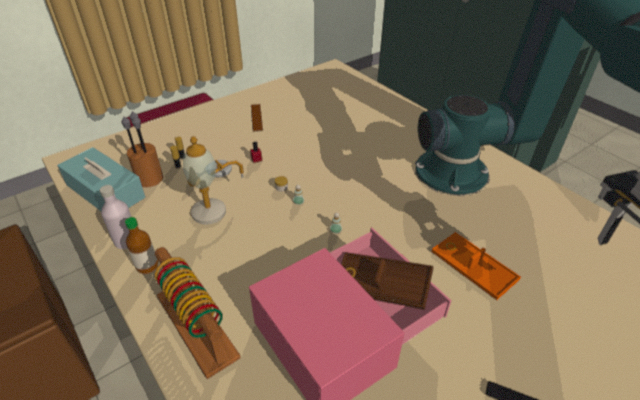

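View pics/top0.png

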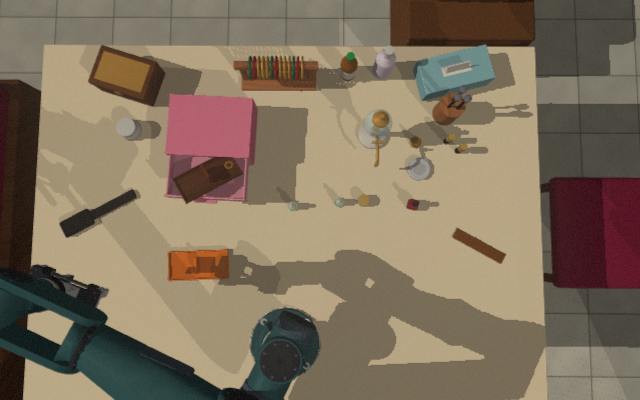

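Run:
```python
import cv2
t=cv2.imread('pics/top0.png'); s=cv2.imread('pics/scene0.png')
cv2.imwrite('pics/c1.png',cv2.resize(t[85:225,155:315],None,fx=5,fy=4.2857*7/6,interpolation=cv2.INTER_CUBIC)[:600])
a=cv2.resize(t[90:220,275:475],None,fx=4,fy=4,interpolation=cv2.INTER_CUBIC)
cv2.imwrite('pics/c2.png',a)
cv2.imwrite('pics/c3.png',cv2.resize(s[90:240,160:360],None,fx=4,fy=4,interpolation=cv2.INTER_CUBIC))
cv2.imwrite('pics/c4.png',cv2.resize(s[220:370,300:460],None,fx=4,fy=4,interpolation=cv2.INTER_CUBIC))
t=t[85:205,155:315];cv2.imwrite('pics/c1.png',cv2.resize(t,None,fx=5,fy=5,interpolation=cv2.INTER_CUBIC))
```

```text
(no output)
```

View pics/c1.png

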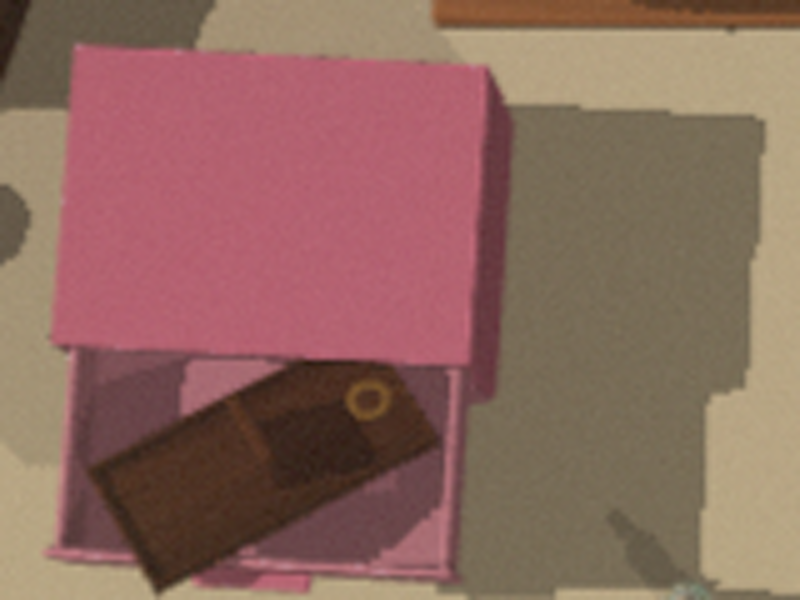

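View pics/c2.png

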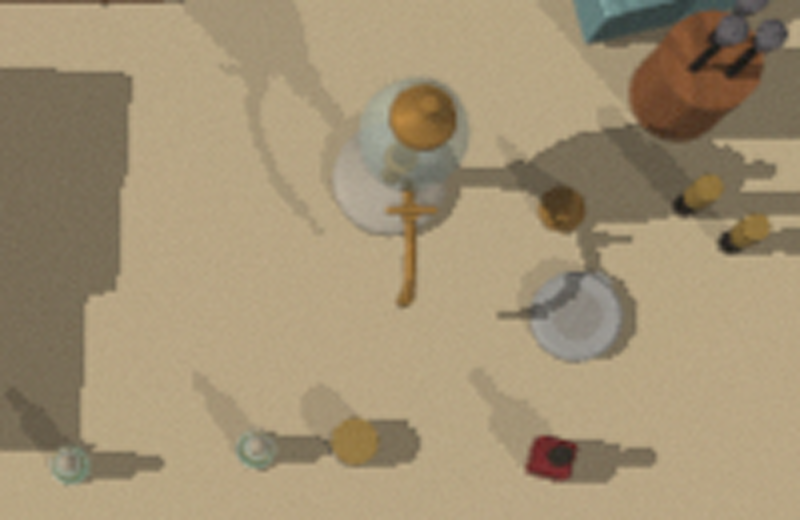

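View pics/c3.png

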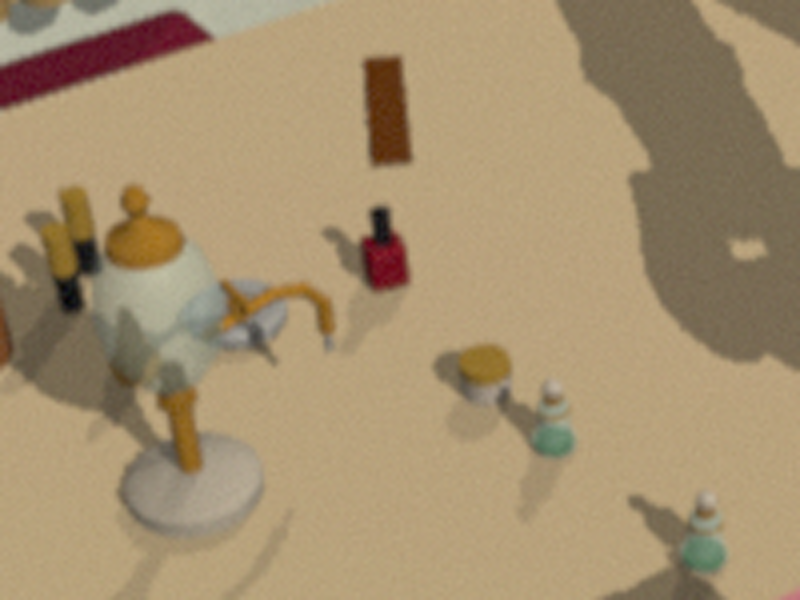

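View pics/c4.png

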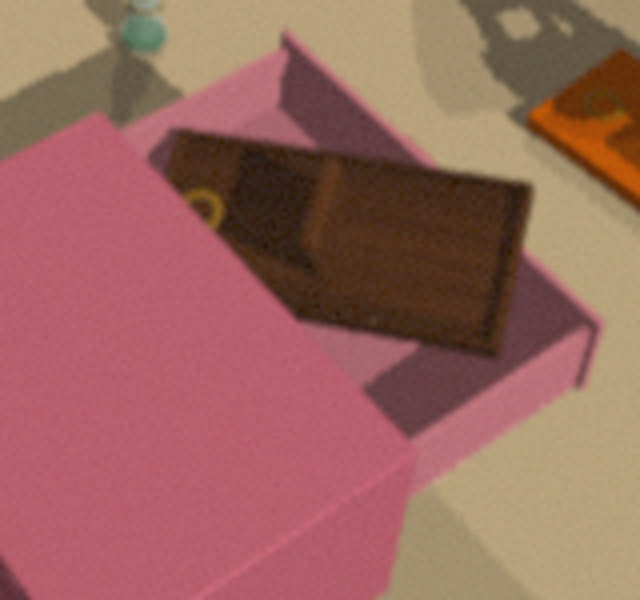

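```bash
cat > fit0.py <<'E'
from h import *
from scipy.optimize import least_squares
from scipy.spatial.transform import Rotation as R
ct=robot.get_calibration('top'); cs=robot.get_calibration('scene')
a=lambda u,v:(155+u/5,85+v/5)
b=lambda u,v:(300+u/4,220+v/4)
c2=lambda u,v:(275+u/4,90+v/4); c3=lambda u,v:(160+u/4,90+v/4)
def tri(pt,ps):
    r=least_squares(lambda p:np.r_[w2px(ct,p)-pt,w2px(cs,p)-ps],[.45,0,.05]); return r.x,np.abs(r.fun).max()
print('nozzle scene',px2w(cs,c3(329,346),.066),'top',px2w(ct,c2(405,298),.08))
print('foot scene',px2w(cs,c3(193,482),.012),'top',px2w(ct,c2(392,185),.012))
print('vials',px2w(cs,c3(553,440),.006),px2w(cs,c3(704,553),.006),px2w(ct,c2(257,450),.03),px2w(ct,c2(70,463),.03))
U=np.array([px2w(ct,a(*q),.125) for q in [(75,45),(488,67),(470,362),(55,343)]]);print('unit top',U)
ex=(U[0]+U[1]-U[2]-U[3]); ey=U[0]+U[3]-U[1]-U[2]
print('yaw',np.arctan2(ex[1],ex[0]),np.arctan2(-ey[0],ey[1]),'c',U.mean(0))
print('panel',px2w(ct,a(47,553),.1195),px2w(ct,a(458,577),.1195))
print('bystanders balm',px2w(ct,c2(355,441),.028),'compact',px2w(ct,c2(577,316),.014),'polish',px2w(ct,c2(550,457),.036),'surma',px2w(ct,c2(562,208),.03))
P=np.array([(93,45,13),(93,-45,13),(-93,45,13),(-70,0,8),(0,25,46),(0,-25,46)])/1e3
T=[a(157,592),a(92,468),a(437,440),a(368,400),a(268,460),a(232,402)]
S=[b(530,187),b(498,355),b(172,130),b(202,209),None,None]
def res(x):
    Q=R.from_rotvec(x[3:]).apply(P)+x[:3]; r=[]
    for q,t,s in zip(Q,T,S):
        r+=list(w2px(ct,q)-t)
        if s: r+=list(w2px(cs,q)-s)
    return np.array(r)
s=least_squares(res,[.45,.2,.1,0,0,2.2],loss='soft_l1')
M=R.from_rotvec(s.x[3:]); print('tray',s.x[:3],M.as_matrix().round(3)); print(res(s.x).round(1))
print('handle top',M.apply([0,0,.046])+s.x[:3],'corners',M.apply(np.array([(93,45,0),(93,-45,0),(-93,45,0),(-93,-45,0)])/1e3)+s.x[:3])
E
python3 fit0.py
```

```text
nozzle scene [ 0.5377936  -0.27020544  0.066     ] top [ 0.53972733 -0.2732437   0.08      ]
foot scene [ 0.65161292 -0.26185888  0.012     ] top [ 0.64081158 -0.27248903  0.012     ]
vials [ 0.43527063 -0.15916949  0.006     ] [ 0.42090195 -0.01330764  0.006     ] [ 0.42865068 -0.16486457  0.03      ] [ 0.4178652  -0.02060641  0.03      ]
unit top [[0.73985052 0.33926336 0.125     ]
 [0.7275194  0.09521248 0.125     ]
 [0.55173858 0.10272882 0.125     ]
 [0.5618466  0.34512452 0.125     ]]
yaw -0.03779452425284491 -0.046096009102077375 c [0.64523877 0.2205823  0.125     ]
panel [0.43935432 0.34742931 0.1195    ] [0.42656556 0.10826525 0.1195    ]
bystanders balm [ 0.43616069 -0.24069427  0.028     ] compact [ 0.53658251 -0.4166819   0.014     ] polish [ 0.42393397 -0.38942897  0.036     ] surma [ 0.61917855 -0.40267887  0.03      ]
tray [0.49491881 0.22716857 0.09087771] [[-0.517 -0.794  0.318]
 [ 0.84  -0.542  0.011]
 [ 0.164  0.273  0.948]]
[-0.5  0.3 -0.2 -0.1 -1.   1.4 -1.  -0.1  0.1 -0.7  1.4 -0.7  0.1  0.5
 -1.3  1.2  0.4  0.6 -0.3 -0.8]
handle top [0.50955619 0.22769372 0.13448357] corners [[0.41106422 0.2808911  0.11837857]
 [0.48256859 0.32970149 0.09378853]
 [0.50726902 0.12463565 0.08796688]
 [0.5787734  0.17344604 0.06337684]]
```

```bash
cat > go.py <<'E'
import sys
from h import *
def go(x,y,z,yaw_deg=None):
    o=robot.get_obs(); p=o['tool_pos']; w=o['ee_rot'][2]; d=np.array([x,y,z])-p
    c,s=np.cos(w),np.sin(w); R=np.array([[c,s,0],[s,-c,0],[0,0,-1]])  # columns: tool x,y,z in world
    t=None if yaw_deg is None else round(-((yaw_deg-np.degrees(w)+180)%360-180),1)
    print('t',round(o['time'],2),'pos',p.round(4),'yaw',np.degrees(w).round(1),'width',round(o['width'],4),'f',o['finger_force'],'wf',o['wrist_force'].round(1))
    print('tool shift mm',(R.T@d*1e3).round(1),'twist',t)
if __name__=='__main__': go(*map(float,sys.argv[1:]))
E
python3 go.py .506 .228 .200 211.6
```

```text
t 0.1 pos [0.1909 0.5153 0.2184] yaw 159.7 width 0.0942 f 0.0 wf [-0.7 -0.1 -0.2]
tool shift mm [-395.3 -160.    18.4] twist -51.9
```

carry_out --increments '[[147, [-40, -16, 0], 0], [147, [-40, -16, 0], 0], [147, [-40, -16, 0], 0], [147, [-40, -16, 0], 0], [147, [-40, -16, 0], 0], [147, [-40, -16, 0], 0], [147, [-40, -16, 0], 0], [147, [-40, -16, 0], 0]]'

```text
time: 0.9
tool_pos: [0.4475, 0.283, 0.219]
ee_rot: [-3.141, -0.001, 2.787]
wrist_force: [0.5, -0.0, -1.2]
width: 0.0402
finger_force: 0.0
```

carry_out --increments '[[147, [-40, -16, 9], 0], [147, [-35, -16, 9], 0], [147, [0, 0, 0], -8.5], [147, [0, 0, 0], -8.5], [147, [0, 0, 0], -8.5], [147, [0, 0, 0], -8.5], [147, [0, 0, 0], -8.5], [147, [0, 0, 0], -8.5]]'

```text
time: 1.7
tool_pos: [0.5056, 0.2283, 0.2007]
ee_rot: [3.141, -0.001, -2.6]
wrist_force: [0.3, -0.2, -0.3]
width: 0.0398
finger_force: 0.0
```

```bash
python3 go.py .506 .228 .129 211.6
python3 - <<'E'
from h import *
o=robot.get_obs(); c=robot.get_calibration('wrist'); im=robot.snapshot('wrist'); cv2.imwrite('pics/w1.png',im)
print(c['vfov'],c['cx'],c['cy'],c['T'].round(4).tolist())
cv2.imwrite('pics/top1.png',robot.snapshot('top'))
E
```

```text
t 1.7 pos [0.5056 0.2283 0.2007] yaw -149.0 width 0.0398 f 0.0 wf [ 0.3 -0.2 -0.3]
tool shift mm [-0.2 -0.5 71.7] twist -0.6
61.496221755299004 320.0316657803323 204.96752335639704 [[-0.5143, 0.8246, 0.2358, 0.4376], [0.8576, 0.4946, 0.1408, 0.1859], [-0.0006, 0.2747, -0.9615, 0.3661], [0.0, 0.0, 0.0, 1.0]]
```

View pics/w1.png

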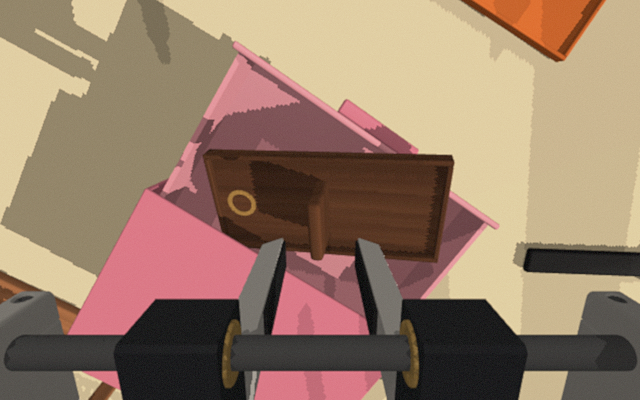

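```bash
cat > wfit.py <<'E'
from h import *
from scipy.optimize import least_squares
from scipy.spatial.transform import Rotation as R
T=np.eye(4);T[:3]=[[-0.5143, 0.8246, 0.2358, 0.4376], [0.8576, 0.4946, 0.1408, 0.1859], [-0.0006, 0.2747, -0.9615, 0.3661]]
c=dict(vfov=61.496,cx=320.03,cy=204.97,T=T)
P=np.array([(93,45,13),(93,-45,13),(-93,45,13),(-70,0,8)])/1e3
W=[(453,155),(436,262),(206,150),(241,203)]
res=lambda x:np.concatenate([w2px(c,q)-w for q,w in zip(R.from_rotvec(x[3:]).apply(P)+x[:3],W)])
R0=R.from_matrix([[-.517,-.794,.318],[.84,-.542,.011],[.164,.273,.948]])
s=least_squares(res,np.r_[.495,.227,.093,R0.as_rotvec()])
M=R.from_rotvec(s.x[3:]);print(s.x[:3],M.as_matrix().round(3),s.fun.round(1))
print('handle35',M.apply([0,0,.035])+s.x[:3],M.apply([0,0,.046])+s.x[:3],M.apply([-.093,-.045,0])+s.x[:3])
print('unit front top corner',px2w(c,(148,190),.125),'panel ends',px2w(c,(236,43),.1195),px2w(c,(496,226),.1195))
E
python3 wfit.py
```

```text
[0.49938607 0.22900166 0.09500529] [[-0.501 -0.859  0.11 ]
 [ 0.863 -0.505 -0.01 ]
 [ 0.064  0.09   0.994]] [-0.3  0.3  0.4 -0.1 -0.3 -0.3  0.4  0.1]
handle35 [0.50322782 0.22865819 0.12979211] [0.50443523 0.22855024 0.14072511] [0.58458161 0.17141544 0.08502796]
unit front top corner [0.55209043 0.10662861 0.125     ] panel ends [0.43017663 0.11558898 0.1195    ] [0.44234833 0.34791518 0.1195    ]
```

carry_out --increments '[[147, [0, 0, 20], 0], [147, [0, 0, 20], 0], [147, [0, 0, 15], 0], [147, [0, 0, 10], 0], [147, [0, 0, 4], 0], [147, [0, 0, 0], 0]]'

```text
time: 2.4
tool_pos: [0.5057, 0.2285, 0.1321]
ee_rot: [3.141, -0.001, -2.607]
wrist_force: [-0.1, -0.5, 0.4]
width: 0.04
finger_force: 0.0
```

carry_out --increments '[[190, [0, 0, 2], 0], [225, [0, 0, 0], 0], [255, [0, 0, 0], 0], [255, [0, 0, 0], 0], [255, [0, 0, 0], 0]]'

```text
time: 2.9
tool_pos: [0.5064, 0.2284, 0.1319]
ee_rot: [-3.141, 0.002, -2.606]
wrist_force: [-1.2, -2.5, 4.9]
width: 0.0136
finger_force: 29.0
```

```bash
python3 go.py .506 .228 .15 211.6
```

```text
t 2.9 pos [0.5064 0.2284 0.1319] yaw -149.3 width 0.0136 f 29.036585034336895 wf [-1.2 -2.5  4.9]
tool shift mm [  0.6  -0.2 -18.1] twist -0.9
```

carry_out --increments '[[255, [0, 0, -3], 0], [255, [0, 0, -3], 0], [255, [0, 0, -3], 0], [255, [0, 0, 0], 0]]'

```text
time: 3.3
tool_pos: [0.506, 0.2292, 0.1402]
ee_rot: [3.141, 0.001, -2.606]
wrist_force: [-0.2, -0.1, 3.6]
width: 0.0111
finger_force: 29.4
```

```bash
cat > shot.py <<'E'
import sys
from h import *
ims=[]
for a in sys.argv[2:]:
    n,u0,v0,u1,v1=a.split(','); u0,v0,u1,v1=map(int,(u0,v0,u1,v1))
    c=robot.get_calibration(n); im=robot.snapshot(n); np.savez(f'pics/{sys.argv[1]}_{n}.npz',im=im,**c)
    k=im[v0:v1,u0:u1]; s=600/k.shape[0] if len(sys.argv)==3 else 400/k.shape[1]
    s=min(s,800/k.shape[1]); ims.append(cv2.resize(k,None,fx=s,fy=s,interpolation=cv2.INTER_CUBIC)); print(n,'scale',s)
H=max(i.shape[0] for i in ims)
cv2.imwrite(f'pics/{sys.argv[1]}.png',np.hstack([cv2.copyMakeBorder(i,0,H-i.shape[0],0,0,0) for i in ims]))
E
python3 shot.py a1 scene,290,210,490,360 wrist,150,100,500,400
```

```text
scene scale 2.0
wrist scale 1.1428571428571428
```

View pics/a1.png

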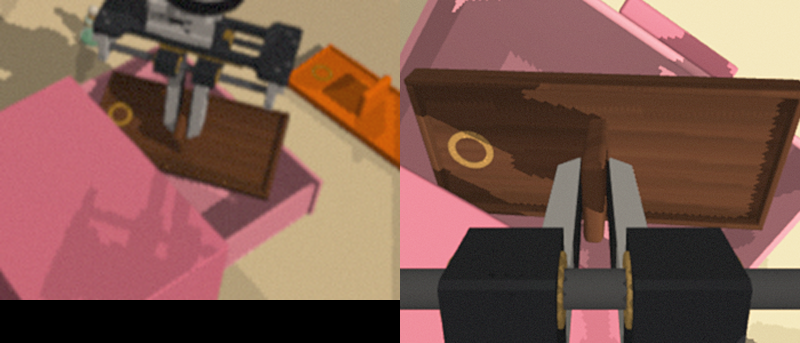

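carry_out --increments '[[255, [0, 0, -3], 0], [255, [0, 0, -3], 0], [255, [0, 0, 0], 3], [255, [0, 0, 0], 4], [255, [0, 0, 0], 4]]'

```text
time: 3.9
tool_pos: [0.5056, 0.2276, 0.1444]
ee_rot: [-3.14, -0.002, -2.801]
wrist_force: [-0.8, 0.4, -1.8]
width: 0.0095
finger_force: 30.0
```

carry_out --increments '[[255, [0, 0, 0], 4], [255, [0, 0, 0], 5], [255, [0, 0, 0], 5], [255, [0, 0, 0], 4], [255, [0, 0, 0], 4], [255, [0, 0, 0], 0]]'

```text
time: 4.5
tool_pos: [0.5054, 0.2277, 0.144]
ee_rot: [-3.139, -0.002, 3.101]
wrist_force: [0.9, -0.1, -2.4]
width: 0.0094
finger_force: 30.0
```

```bash
python3 go.py .497 .228 .13 177.6;python3 shot.py a2 scene,290,210,490,360 wrist,150,50,500,350
```

```text
t 4.5 pos [0.5054 0.2277 0.144 ] yaw 177.7 width 0.0094 f 29.977726936340332 wf [ 0.9 -0.1 -2.4]
tool shift mm [ 8.4 -0.1 14. ] twist 0.1
scene scale 2.0
wrist scale 1.1428571428571428
```

View pics/a2.png

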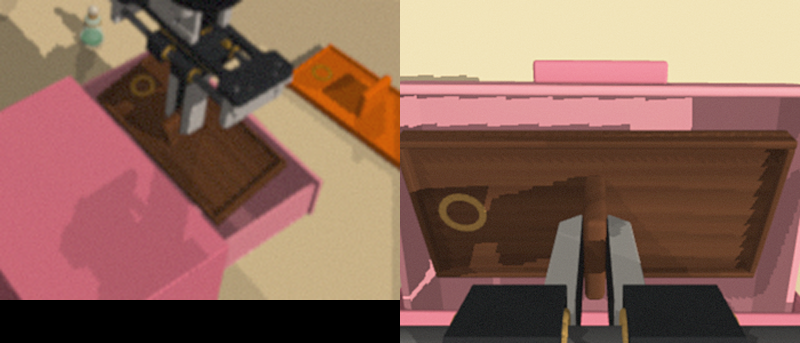

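carry_out --increments '[[255, [8, 0, 0], 0], [255, [0, 0, 4], 0], [255, [0, 0, 4], 0], [255, [0, 0, 4], 0], [255, [0, 0, 2], 0], [255, [0, 0, 0], 0]]'

```text
time: 5.2
tool_pos: [0.4976, 0.2287, 0.1308]
ee_rot: [-3.141, -0.001, 3.101]
wrist_force: [-0.4, -0.2, -2.0]
width: 0.0099
finger_force: 30.0
```

carry_out --increments '[[255, [0, 0, 3], 0], [255, [0, 0, 3], 0], [255, [0, 0, 0], 0]]'

```text
time: 5.5
tool_pos: [0.4976, 0.2287, 0.1249]
ee_rot: [-3.141, -0.001, 3.101]
wrist_force: [-0.7, -0.6, -2.5]
width: 0.0097
finger_force: 30.0
```

carry_out --increments '[[255, [0, 0, 3], 0], [255, [0, 0, 3], 0], [255, [0, 0, 0], 0]]'

```text
time: 5.8
tool_pos: [0.4976, 0.2287, 0.1188]
ee_rot: [-3.141, -0.001, 3.101]
wrist_force: [-1.1, 0.2, -1.5]
width: 0.0102
finger_force: 30.0
```

carry_out --increments '[[255, [0, 0, 3], 0], [255, [0, 0, 2], 0], [255, [0, 0, 0], 0]]'

```text
time: 6.1
tool_pos: [0.4985, 0.229, 0.1158]
ee_rot: [3.141, 0.002, 3.101]
wrist_force: [-1.8, -0.4, 2.6]
width: 0.0096
finger_force: 30.0
```

carry_out --increments '[[255, [0, 0, 3], 0], [255, [0, 0, 2], 0], [255, [0, 0, 0], 0]]'

```text
time: 6.4
tool_pos: [0.4997, 0.229, 0.1126]
ee_rot: [3.141, 0.006, 3.101]
wrist_force: [-0.5, -1.6, 7.5]
width: 0.0098
finger_force: 30.0
```

carry_out --increments '[[255, [0, 0, 2], 0], [255, [0, 0, 1], 0], [255, [0, 0, 0], 0]]'

```text
time: 6.7
tool_pos: [0.4996, 0.2289, 0.1096]
ee_rot: [3.141, 0.005, 3.101]
wrist_force: [-1.8, -1.5, 8.2]
width: 0.0096
finger_force: 30.0
```

carry_out --increments '[[255, [0, 0, 2], 0], [255, [0, 0, 1], 0], [255, [0, 0, 0], 0]]'

```text
time: 7.0
tool_pos: [0.4995, 0.2289, 0.1063]
ee_rot: [3.141, 0.005, 3.101]
wrist_force: [-3.1, -1.4, 8.1]
width: 0.01
finger_force: 30.0
```

carry_out --increments '[[255, [0, 0, 1], 0], [255, [0, 0, 1], 0], [255, [0, 0, 0], 0]]'

```text
time: 7.3
tool_pos: [0.4994, 0.229, 0.1042]
ee_rot: [3.141, 0.005, 3.101]
wrist_force: [-1.5, -1.0, 6.8]
width: 0.0099
finger_force: 30.0
```

carry_out --increments '[[255, [0, 0, 1], 0], [255, [0, 0, 1], 0], [255, [0, 0, 0], 0]]'

```text
time: 7.6
tool_pos: [0.4994, 0.2289, 0.1022]
ee_rot: [3.141, 0.005, 3.101]
wrist_force: [-2.1, -1.1, 6.4]
width: 0.0099
finger_force: 30.0
```

carry_out --increments '[[255, [0, 0, 1], 0], [255, [0, 0, 1], 0], [255, [0, 0, 0], 0]]'

```text
time: 7.9
tool_pos: [0.5004, 0.2289, 0.102]
ee_rot: [3.14, 0.008, 3.101]
wrist_force: [-1.7, -2.9, 11.8]
width: 0.0101
finger_force: 30.0
```

```bash
python3 shot.py a3 scene,290,210,490,360 wrist,150,50,500,350
```

```text
scene scale 2.0
wrist scale 1.1428571428571428
```

View pics/a3.png

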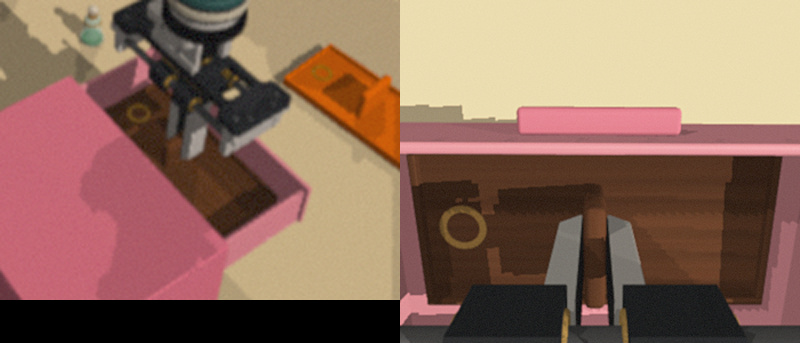

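carry_out --increments '[[255, [0, 0, -2], 0], [255, [0, 0, 0], 0], [255, [0, 0, 0], 0], [255, [0, 0, -6], 0], [255, [0, 0, -10], 0], [255, [0, 0, -15], 0], [255, [0, 0, -15], 0], [255, [0, 0, -15], 0]]'

```text
time: 8.8
tool_pos: [0.4977, 0.229, 0.1619]
ee_rot: [3.141, -0.0, 3.101]
wrist_force: [0.4, -0.5, -2.4]
width: 0.0096
finger_force: 30.0
```

carry_out --increments '[[255, [0, 0, -15], 0], [255, [0, 0, -15], 0], [255, [0, 0, -10], 0], [255, [0, 0, 0], 0]]'

```text
time: 9.2
tool_pos: [0.4989, 0.2292, 0.203]
ee_rot: [3.14, 0.004, 3.101]
wrist_force: [0.6, -0.4, -2.3]
width: 0.0098
finger_force: 30.0
```

```bash
python3 shot.py a4 scene,290,150,490,350 wrist,100,50,540,350; python3 go.py .52 -.085 .11 195
```

```text
scene scale 2.0
wrist scale 0.9090909090909091
t 9.3 pos [0.4978 0.2288 0.2004] yaw 177.7 width 0.0099 f 29.99941885471344 wf [-0.4  0.  -4. ]
tool shift mm [ -34.9 -312.6   90.4] twist -17.3
```

View pics/a4.png

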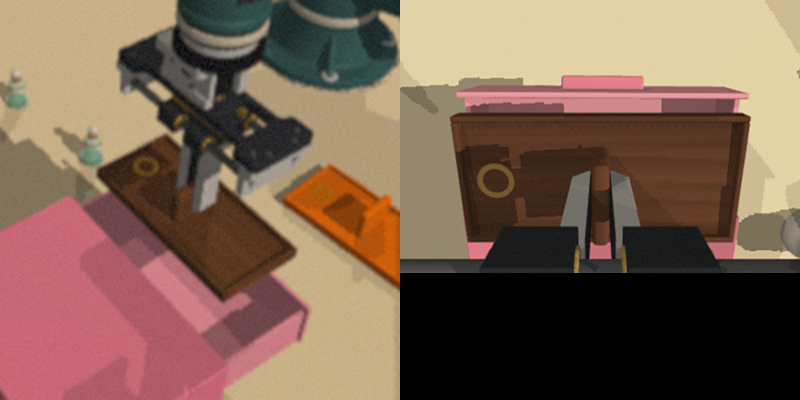

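carry_out --increments '[[255, [-5, -40, 0], 0], [255, [-5, -40, 0], 0], [255, [-5, -40, 0], 0], [255, [-5, -40, 0], 0], [255, [-5, -40, 0], 0], [255, [-5, -40, 0], 0], [255, [-5, -40, 0], 0], [255, [0, -32, 0], 0]]'

```text
time: 10.1
tool_pos: [0.5196, -0.0864, 0.1989]
ee_rot: [3.141, -0.002, 3.1]
wrist_force: [-0.1, -0.9, -2.7]
width: 0.0098
finger_force: 30.0
```

carry_out --increments '[[255, [0, 0, 20], -6], [255, [0, 0, 30], -6], [255, [0, 0, 30], -5], [255, [0, 0, 30], 0], [255, [0, 0, 25], 0], [255, [0, 0, 15], 0], [255, [0, 0, 8], 0], [255, [0, 0, 0], 0]]'

```text
time: 10.9
tool_pos: [0.5187, -0.0839, 0.0404]
ee_rot: [3.139, -0.004, -2.886]
wrist_force: [-0.6, -0.1, -2.2]
width: 0.0099
finger_force: 30.0
```

```bash
python3 go.py .52 -.085 .0325 195
```

```text
t 10.9 pos [ 0.5187 -0.0839  0.0404] yaw -165.3 width 0.0099 f 29.999428689479828 wf [-0.6 -0.1 -2.2]
tool shift mm [-1.  -1.4  7.9] twist -0.3
```

carry_out --increments '[[255, [0, 0, 3], 0], [255, [0, 0, 3], 0], [255, [0, 0, 2], 0], [255, [0, 0, 1], 0], [255, [0, 0, 1], 0], [255, [0, 0, 0], 0]]'

```text
time: 11.5
tool_pos: [0.5205, -0.0844, 0.0329]
ee_rot: [-3.141, 0.001, -2.885]
wrist_force: [-0.3, 0.3, -0.6]
width: 0.01
finger_force: 30.0
```

carry_out --increments '[[92, [0, 0, 0], 0], [60, [0, 0, 0], 0], [0, [0, 0, 0], 0], [0, [0, 0, -15], 0], [0, [0, 0, -30], 0], [0, [0, 0, 0], 8], [0, [0, 0, 0], 8], [0, [0, 0, 0], 8]]'

```text
time: 12.3
tool_pos: [0.5205, -0.0844, 0.078]
ee_rot: [-3.142, 0.001, 2.973]
wrist_force: [0.6, -0.4, -0.3]
width: 0.0704
finger_force: 0.0
```

carry_out --increments '[[0, [0, 0, 0], 8], [0, [0, 0, 0], 8], [0, [0, 0, 0], 8], [0, [0, 0, 0], 8], [0, [0, 0, 0], 8.5], [0, [0, 0, 0], 8.5], [0, [0, 0, 0], 8.5], [0, [0, 0, 0], 8.5]]'

```text
time: 13.1
tool_pos: [0.5203, -0.0844, 0.0776]
ee_rot: [3.141, 0.0, 1.821]
wrist_force: [0.4, 0.3, 0.7]
width: 0.094
finger_force: 0.0
```

```bash
python3 go.py .52 -.085 .0325 105; python3 shot.py a5 wrist,0,0,640,400
```

```text
t 13.1 pos [ 0.5203 -0.0844  0.0776] yaw 104.3 width 0.094 f 0.0 wf [0.4 0.3 0.7]
tool shift mm [-0.5 -0.5 45.1] twist -0.7
wrist scale 1.25
```

View pics/a5.png

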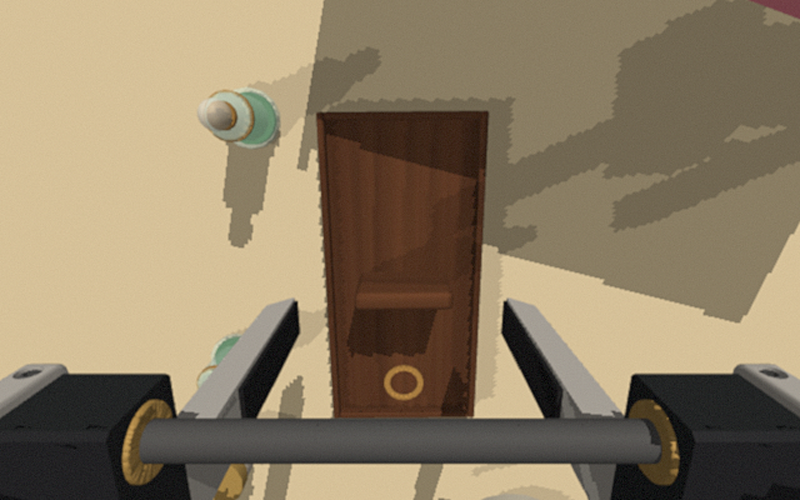

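```bash
cat > tp.py <<'E'
from h import *
from scipy.optimize import least_squares
P=np.array([(93,45,13),(93,-45,13),(-93,45,13),(-93,-45,13),(-70,0,8)])/1e3
def traypose(c,W,idx=range(5),g=(.52,-.085,1.8)):
    Q=P[list(idx)]
    def f(x):
        C,S=np.cos(x[2]),np.sin(x[2]); A=np.array([[C,-S,0],[S,C,0],[0,0,1]])
        return np.concatenate([w2px(c,A@q+[x[0],x[1],0])-w for q,w in zip(Q,W)])
    s=least_squares(f,g); x=s.x
    ring=x[:2]-.07*np.array([np.cos(x[2]),np.sin(x[2])])
    print('tray',x[:2].round(4),'yaw',np.degrees(x[2]).round(1),'ring',ring.round(4),'res',s.fun.round(1)); return x
E
python3 - <<'E'
from tp import *
c=dict(np.load('pics/a5_wrist.npz')); s=1/1.25
# wrist image: tool at yaw 104 -> far end = +x ; left = +y tray side?
traypose(c,np.array([(319,114),(488,112),(334,416),(472,416),(404,382)])*s)
print('ring',px2w(c,(404*s,382*s),.008)); print('vials',px2w(c,(252*s,117*s),.005),px2w(c,(230*s,352*s),.005))
E
```

```text
tray [ 0.5232 -0.0856] yaw 104.4 ring [ 0.5406 -0.1534] res [-2.  -1.7  1.8 -0.5 -0.6  1.9  1.4  1.7 -0.5  0.3]
ring [ 0.54089772 -0.15312494  0.008     ]
vials [ 0.42180792 -0.01784809  0.005     ] [ 0.42967767 -0.16112017  0.005     ]
```

carry_out --increments '[[0, [0, 0, 20], 0], [0, [0, 0, 15], 0], [0, [0, 0, 10], 0], [100, [0, 0, 0], 0], [255, [0, 0, 0], 0], [255, [0, 0, 0], 0], [255, [0, 0, 0], 0], [255, [0, 0, 0], 0]]'

```text
time: 13.95
tool_pos: [0.5207, -0.0845, 0.0332]
ee_rot: [3.14, 0.001, 1.827]
wrist_force: [-0.7, 0.6, 0.1]
width: 0.0573
finger_force: 0.0
```

```bash
python3 go.py .518 -.1775 .0325 104.3
```

```text
t 13.95 pos [ 0.5207 -0.0845  0.0332] yaw 104.7 width 0.0573 f 0.0 wf [-0.7  0.6  0.1]
tool shift mm [-89.3 -26.2   0.7] twist 0.4
```

carry_out --increments '[[255, [0, 0, 0], 0], [255, [0, 0, 0], 0], [255, [-5, -1.5, 0], 0], [255, [-10, -3, 0], 0], [255, [-15, -4.5, 0], 0], [255, [-15, -4.5, 0], 0], [255, [-15, -4.5, 0], 0], [255, [-15, -4.5, 0], 0]]'

```text
time: 14.75
tool_pos: [0.5176, -0.1641, 0.033]
ee_rot: [3.141, -0.0, 1.826]
wrist_force: [0.5, 3.9, 5.0]
width: 0.0497
finger_force: 30.0
```

carry_out --increments '[[255, [-10, -3, 0], 0], [255, [-5, -1, 0], 0], [255, [0, 0, 0], 0]]'

```text
time: 15.05
tool_pos: [0.5174, -0.1807, 0.033]
ee_rot: [3.141, 0.002, 1.825]
wrist_force: [0.1, 0.2, 4.8]
width: 0.0495
finger_force: 30.0
```

```bash
python3 go.py .518 -.2035 .0325 104.4; python3 shot.py a6 wrist,100,100,500,400
```

```text
t 15.05 pos [ 0.5174 -0.1807  0.033 ] yaw 104.6 width 0.0495 f 30.000977218151093 wf [0.1 0.2 4.8]
tool shift mm [-22.2  -5.2   0.5] twist 0.2
wrist scale 2.0
```

View pics/a6.png

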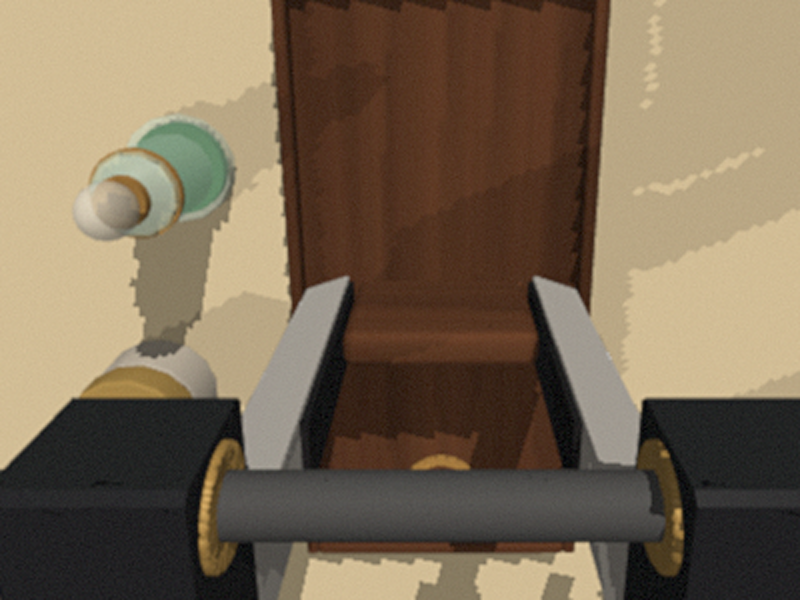

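Run:
```python
from h import *
c=dict(np.load('pics/a6_wrist.npz'))
q=lambda u,v:(100+u/2,100+v/2)
l,r=px2w(c,q(308,550),.013),px2w(c,q(575,550),.013); print(l,r,np.linalg.norm(l-r))
m=(l+r)/2; d=np.array([np.cos(np.radians(104.6)),np.sin(np.radians(104.6)),0]); print('ring',m+.023*d,'handle',m+.093*d)
hl,hr=px2w(c,q(346,330),.046),px2w(c,q(538,330),.046);print('handle top',(hl+hr)/2,np.linalg.norm(hl-hr))
print('vialA',px2w(c,q(178,170),.007),'balm',px2w(c,q(140,400),.028))
# nozzle refine: crops from first pictures
t=cv2.imread('pics/top0.png');s=cv2.imread('pics/scene0.png')
```

```text
[ 0.49818014 -0.28175986  0.013     ] [ 0.58505977 -0.25931725  0.013     ] 0.089731500171147
ring [ 0.53582236 -0.24828124  0.013     ] handle [ 0.51817751 -0.1805416   0.013     ]
handle top [ 0.51721237 -0.17610503  0.046     ] 0.047705634534201596
vialA [ 0.4349638  -0.16447793  0.007     ] balm [ 0.4411123  -0.22775703  0.028     ]
```

carry_out --increments '[[255, [-6, -1, 0], 0], [255, [-6, -1, 0], 0], [255, [-6, -1, 0], 0], [255, [-4, -0.6, 0], 0], [255, [0, 0, 0], 0], [255, [0, 0, 0], 0]]'

```text
time: 15.7
tool_pos: [0.5195, -0.2017, 0.033]
ee_rot: [3.141, 0.001, 1.826]
wrist_force: [-0.2, 2.2, 5.4]
width: 0.0498
finger_force: 30.0
```

```bash
python3 go.py .5195 -.2025 .0325 104.6
python3 - <<'E'
from h import *
for n in('top','scene'): cv2.imwrite(f'pics/b_{n}.png',robot.snapshot(n))
E
```

```text
t 15.7 pos [ 0.5195 -0.2017  0.033 ] yaw 104.6 width 0.0498 f 30.00116139650345 wf [-0.2  2.2  5.4]
tool shift mm [-0.7 -0.2  0.5] twist 0.0
```

carry_out --increments '[[130, [0, 0, 0], 0], [80, [0, 0, 0], 0], [80, [0, 0, 0], 0], [80, [0, 0, -15], 0], [80, [0, 0, -25], 0], [80, [0, 0, -25], 0], [80, [0, 0, -25], 0], [80, [0, 0, -25], 0]]'

```text
time: 16.6
tool_pos: [0.5192, -0.2008, 0.1493]
ee_rot: [-3.142, 0.001, 1.827]
wrist_force: [0.2, -0.3, 0.8]
width: 0.0643
finger_force: 0.0
```

```bash
python3 go.py .40 -.30 .17 105
```

```text
t 16.6 pos [ 0.5192 -0.2008  0.1493] yaw 104.7 width 0.0643 f 0.0 wf [ 0.2 -0.3  0.8]
tool shift mm [ -65.9 -140.4  -20.7] twist -0.3
```

carry_out --increments '[[80, [0, -35, -5], 0], [80, [0, -35, -10], 0], [80, [0, -35, -5], 0], [80, [0, -35, 0], 0], [80, [-30, 0, 0], 0], [80, [-36, 0, 0], 0], [80, [0, 0, 0], 0], [80, [0, 0, 0], 0]]'

```text
time: 17.4
tool_pos: [0.4004, -0.3, 0.1677]
ee_rot: [-3.141, -0.001, 1.826]
wrist_force: [0.7, 1.1, 0.3]
width: 0.0642
finger_force: 0.0
```

Run:
```python
from h import *
out={}
for n in('wrist','top','scene'):
    c=robot.get_calibration(n); im=robot.snapshot(n); np.savez(f'pics/d_{n}.npz',im=im,**c); out[n]=im
    if n=='wrist': print('pred nozzle',w2px(c,(.537,-.2705,.066)),'ring',w2px(c,(.537,-.2695,.008)))
w=out['wrist']
def crop(im,u,v,W,H,s): return cv2.resize(im[max(v,0):v+H,max(u,0):u+W],(W*s,H*s),interpolation=cv2.INTER_CUBIC)
a=cv2.resize(w,(480,300)); 
c=robot.get_calibration('wrist'); u,v=w2px(c,(.537,-.2705,.03)).astype(int); u=min(u-60,640-107); v=min(max(v-75,0),400-150)
print('wcrop',u,v); b=crop(w,u,v,106,150,3)[:300,:318]
b=cv2.resize(w[v:v+100,u:u+106],(318,300),interpolation=cv2.INTER_CUBIC)
t=crop(out['top'],310,100,130,100,3)   # 390x300
s=crop(out['scene'],180,130,130,100,3)
top=np.hstack([a,b]); bot=np.hstack([t,s]); 
img=np.zeros((600,798,3),np.uint8); img[:300,:798]=top; img[300:,:780]=bot; cv2.imwrite('pics/comp.png',img)
```

```text
pred nozzle [487.1743676  214.41435494] ring [459.8349583  195.82832576]
wcrop 407 129
```

Run:
```python
from h import *
d=dict(np.load('pics/d_wrist.npz')); im=d['im']; hsv=cv2.cvtColor(im,cv2.COLOR_BGR2HSV)
print(hsv[196,460],hsv[214,487])
m=((hsv[...,0]>15)&(hsv[...,0]<28)&(hsv[...,1]>100)&(hsv[...,2]>70)).astype(np.uint8)
m[:, :380]=0; m[:120]=0; m[300:]=0
n,l,st,ce=cv2.connectedComponentsWithStats(m)
for i in range(1,n):
    if st[i,4]>8: print('gold',st[i],ce[i])
# grey steel: low saturation within tray neighbourhood
g=((hsv[...,1]<60)).astype(np.uint8); g[:, :430]=0; g[:,540:]=0; g[:150]=0; g[260:]=0
n,l,st,ce=cv2.connectedComponentsWithStats(g)
for i in range(1,n):
    if st[i,4]>6: print('grey',st[i],ce[i])
```

```text
[ 11 154  73] [ 11 134  59]
gold [380 124  18  41 576] [387.21875    143.88020833]
gold [448 185  26  25 269] [460.62453532 197.41263941]
gold [ 494  216  146   77 3642] [583.32042834 248.58456892]
grey [516 189  24  46 718] [530.38857939 213.5362117 ]
grey [488 214   9   9  52] [491.59615385 217.21153846]
grey [518 242  22  18 172] [530.51744186 250.95930233]
```

Run:
```python
from h import *
d=dict(np.load('pics/d_wrist.npz'))
print('ring',px2w(d,(461,197.3),.008),'nozzle',px2w(d,(491,217),.066),px2w(d,(490,216),.066))
for n,box in(('scene',(215,150,290,215)),('top',(340,130,420,200))):
    d=dict(np.load(f'pics/d_{n}.npz')); im=d['im']; u0,v0,u1,v1=box; k=im[v0:v1,u0:u1]; h=cv2.cvtColor(k,cv2.COLOR_BGR2HSV)
    print(n,'pred ring',w2px(d,(.5395,-.2695,.008)),'pred noz',w2px(d,(.5395,-.2715,.066)))
    m=((h[...,0]>12)&(h[...,0]<28)&(h[...,1]>110)&(h[...,2]>70)).astype(np.uint8)
    nn,l,st,ce=cv2.connectedComponentsWithStats(m)
    for i in range(1,nn):
        if st[i,4]>5: print(st[i]+[u0,v0,0,0,0],ce[i]+[u0,v0])
```

```text
ring [ 0.53867686 -0.27063402  0.008     ] nozzle [ 0.5409609  -0.27181276  0.066     ] [ 0.53981405 -0.27120395  0.066     ]
scene pred ring [244.10326461 193.31858761] pred noz [241.44805171 176.4983492 ]
[215 160  29  14 151] [229.38410596 165.48344371]
[274 176  14  10 110] [280.67272727 180.57272727]
[250 182   5   3   6] [252.         182.66666667]
[238 185  15  13  96] [244.94791667 192.63541667]
[269 190   3   4   7] [269.57142857 192.        ]
[230 192   6   5   8] [232.75 194.  ]
[260 192   6   5  10] [262.7 194.1]
[232 195  19  11  35] [241.4        199.42857143]
[266 195   4   3   7] [267.28571429 196.14285714]
[257 197   5   4   8] [258.375 198.75 ]
[261 197  27  12  78] [272.46153846 202.35897436]
[243 203   5   3   8] [244.875 204.25 ]
[258 202   4   6   7] [259.71428571 204.85714286]
[260 206  12   7  25] [265.56 208.92]
[252 208   5   3   6] [254.33333333 209.16666667]
[271 208  13   7  28] [276.57142857 210.67857143]
[278 211   3   4   6] [278.5 213. ]
[283 212   5   3   7] [285.14285714 213.14285714]
top pred ring [372.09057295 168.14788784] pred noz [375.07320475 165.2965286 ]
[410 137  10  11  91] [414.84615385 141.92307692]
[367 138  17  37 197] [374.91878173 158.69035533]
[340 161  18  15  75] [347.76       167.13333333]
[363 164   5   3   8] [364.875 164.875]
[348 177   5   6  11] [350.18181818 180.18181818]
[344 180   3   4   6] [344.66666667 181.66666667]
[360 183   6   4   8] [362.25  184.875]
[368 182   6   3   8] [370.125 183.   ]
[349 186   7   4  10] [351.6 187.2]
[358 195  12   5  47] [363.38297872 197.31914894]
```

```bash
cat > vf.py <<'E'
from h import *
def find(n,im=None,c=None):
    c=c or robot.get_calibration(n); im=robot.snapshot(n) if im is None else im
    h=cv2.cvtColor(im,cv2.COLOR_BGR2HSV); m=((h[...,0]>60)&(h[...,0]<88)&(h[...,1]>35)&(h[...,2]>90)).astype(np.uint8)
    nn,l,st,ce=cv2.connectedComponentsWithStats(m)
    for i in range(1,nn):
        if st[i,4]>(3 if n!='wrist' else 60): print(n,st[i],ce[i].round(1),px2w(c,ce[i],.006).round(3))
if __name__=='__main__':
    for n in ('scene','top'): find(n)
E
python3 vf.py
python3 - <<'E'
from vf import *
for n in('scene','top'): print('initial'); find(n,cv2.imread(f'pics/{n}0.png'),robot.get_calibration(n))
d=dict(np.load('pics/d_wrist.npz')); find('wrist',d['im'],d)
E
python3 go.py .432 -.163 .12 14.6
```

```text
scene [  58  148   86   59 2158] [103.4 176.6] [ 0.824 -0.579  0.006]
scene [ 65 179   4   2   4] [ 66.5 179.8] [ 0.913 -0.628  0.006]
scene [294 197   8   6  36] [297.9 199.8] [ 0.435 -0.161  0.006]
scene [ 94 203   3   2   4] [ 95.  203.5] [ 0.88  -0.476  0.006]
scene [125 217  12  12  95] [130.8 222.4] [ 0.829 -0.347  0.006]
scene [331 225   9   7  46] [335.3 228. ] [ 0.422 -0.015  0.006]
scene [177 265   6   3   9] [179.6 265.8] [ 0.79  -0.137  0.006]
scene [167 267   9   6  13] [170.8 269.5] [ 0.811 -0.139  0.006]
scene [186 290   3   2   4] [186.8 290.2] [ 0.807 -0.062  0.006]
scene [197 313   8   5  12] [200.3 314.8] [0.812 0.015 0.006]
top [ 415   45   80   55 1777] [456.1  71. ] [ 0.856 -0.542  0.006]
top [347  52   7   9  45] [350.1  56.1] [ 0.905 -0.201  0.006]
top [449  63   4   2   4] [450.5  63.8] [ 0.88  -0.524  0.006]
top [292  67   1   4   4] [292.   68.5] [ 0.863 -0.014  0.006]
top [446  90   4   4   5] [447.8  91.4] [ 0.789 -0.514  0.006]
top [424 206   3   2   4] [425.  206.5] [ 0.419 -0.435  0.006]
top [427 227   5   5   5] [429. 229.] [ 0.349 -0.446  0.006]
top 
[... 664 characters left out ...]
9   7  42] [335.3 227.9] [ 0.421 -0.015  0.006]
scene [167 265  16   8  25] [174.5 268. ] [ 0.803 -0.138  0.006]
scene [182 287  12   7  18] [187.3 289.8] [ 0.806 -0.062  0.006]
scene [208 310   3   2   4] [209.  310.8] [0.793 0.017 0.006]
scene [197 313   8   5  11] [200.5 314.8] [0.812 0.016 0.006]
initial
top [ 415   45   80   55 1513] [456.5  69.8] [ 0.86  -0.543  0.006]
top [347  52   7   8  43] [350.1  56. ] [ 0.905 -0.201  0.006]
top [449  63   3   2   4] [449.8  63.8] [ 0.88  -0.522  0.006]
wrist [379  45  24  30 227] [386.2  63.5] [ 0.429 -0.171  0.006]
t 17.65 pos [ 0.4008 -0.2988  0.1677] yaw 104.7 width 0.0648 f 0.0 wf [ 0.6 -0.7 -0.3]
tool shift mm [123.4  64.8  47.7] twist 90.1
```

carry_out --increments '[[119, [40, 20, 0], 0], [119, [40, 20, 0], 0], [119, [43, 25, 0], 0], [119, [0, 0, 0], 8.5], [119, [0, 0, 0], 8.5], [119, [0, 0, 0], 8.5], [119, [0, 0, 0], 8.5], [119, [0, 0, 0], 8.5]]'

```text
time: 18.45
tool_pos: [0.4324, -0.1634, 0.1677]
ee_rot: [3.141, -0.0, 1.08]
wrist_force: [0.8, 0.8, -0.2]
width: 0.0502
finger_force: 0.0
```

carry_out --increments '[[119, [0, 0, 0], 8.5], [119, [0, 0, 0], 8.5], [119, [0, 0, 0], 8.5], [119, [0, 0, 0], 8.5], [119, [0, 0, 0], 8.5], [119, [0, 0, 0], 5], [119, [0, 0, 0], 0], [119, [0, 0, 0], 0]]'

```text
time: 19.25
tool_pos: [0.4324, -0.1637, 0.1676]
ee_rot: [3.142, -0.0, 0.259]
wrist_force: [0.8, -0.5, 0.3]
width: 0.0499
finger_force: 0.0
```

```bash
python3 go.py .433 -.162 .026 14.6
python3 - <<'E'
from vf import *
find('wrist'); c=robot.get_calibration('wrist'); print('pred foot',w2px(c,(.433,-.162,.006)),'stopper',w2px(c,(.433,-.162,.05)))
E
python3 vf.py | grep -E 'scene \[(29|33)'
```

```text
t 19.25 pos [ 0.4324 -0.1637  0.1676] yaw 14.8 width 0.0499 f 0.0 wf [ 0.8 -0.5  0.3]
tool shift mm [  1.   -1.5 141.6] twist 0.2
wrist [163 154  25  27 329] [177.4 165.3] [ 0.424 -0.023  0.006]
wrist [308 179  25  13 158] [320.2 183.6] [ 0.442 -0.163  0.006]
pred foot [316.98864335 191.67396696] stopper [316.60751716 203.67963116]
scene [294 197   8   6  37] [297.9 199.5] [ 0.435 -0.161  0.006]
scene [331 225   9   7  47] [335.4 228.1] [ 0.422 -0.015  0.006]
```

carry_out --increments '[[119, [0, 0, 30], 0], [119, [0, 0, 30], 0], [119, [0, 0, 30], 0], [119, [0, 0, 25], 0], [119, [0, 0, 15], 0], [119, [0, 0, 11], 0], [119, [0, 0, 0], 0]]'

```text
time: 20.1
tool_pos: [0.4314, -0.1636, 0.025]
ee_rot: [-3.139, 0.002, 0.256]
wrist_force: [-2.1, 1.0, 0.3]
width: 0.05
finger_force: 0.0
```

carry_out --increments '[[160, [0, 0, 0], 0], [190, [0, 0, 0], 0], [225, [0, 0, 0], 0], [255, [0, 0, 0], 0], [255, [0, 0, 0], 0]]'

```text
time: 20.6
tool_pos: [0.4331, -0.1644, 0.0273]
ee_rot: [3.141, -0.001, 0.256]
wrist_force: [-1.5, -0.3, 2.9]
width: 0.0219
finger_force: 30.0
```

carry_out --increments '[[255, [0, 0, -10], 0], [255, [0, 0, -25], 0], [255, [0, 0, -25], 0], [255, [0, 0, -10], 0], [255, [0, 0, 0], 0]]'

```text
time: 21.1
tool_pos: [0.4336, -0.1648, 0.0985]
ee_rot: [3.139, -0.003, 0.256]
wrist_force: [-0.1, -0.2, -0.3]
width: 0.0221
finger_force: 30.0
```

```bash
python3 go.py .486 -.159 .10 14.6
python3 - <<'E'
from vf import *
find('wrist'); c=robot.get_calibration('wrist'); o=robot.get_obs(); p=o['tool_pos']
print('if centred: foot top',w2px(c,p+[0,0,-.026+.007]),'stopper',w2px(c,p+[0,0,-.026+.05]))
im=robot.snapshot('wrist'); cv2.imwrite('pics/g.png',im)
h=cv2.cvtColor(im,cv2.COLOR_BGR2HSV)
u,v=w2px(c,p+[0,0,-.026+.05]).astype(int)
print([tuple(h[r,u]) for r in range(v-60,v+61,6)])
E
```

```text
t 21.1 pos [ 0.4336 -0.1648  0.0985] yaw 14.7 width 0.0221 f 29.999859631061554 wf [-0.1 -0.2 -0.3]
tool shift mm [52.1  7.7 -1.5] twist 0.1
wrist [118 168  35  33 660] [137.7 182.7] [ 0.423 -0.022  0.006]
wrist [300 225  41  30 678] [320.1 238.5] [ 0.414 -0.172  0.006]
if centred: foot top [317.87636639 250.71217819] stopper [317.48549289 287.86335834]
[(np.uint8(61), np.uint8(59), np.uint8(135)), (np.uint8(61), np.uint8(48), np.uint8(134)), (np.uint8(61), np.uint8(47), np.uint8(136)), (np.uint8(62), np.uint8(51), np.uint8(135)), (np.uint8(24), np.uint8(59), np.uint8(146)), (np.uint8(43), np.uint8(29), np.uint8(165)), (np.uint8(30), np.uint8(37), np.uint8(131)), (np.uint8(18), np.uint8(80), np.uint8(93)), (np.uint8(18), np.uint8(52), np.uint8(137)), (np.uint8(19), np.uint8(50), np.uint8(152)), (np.uint8(19), np.uint8(50), np.uint8(172)), (np.uint8(21), np.uint8(41), np.uint8(203)), (np.uint8(20), np.uint8(69), np.uint8(201)), (np.uint8(20), np.uint8(73), np.uint8(204)), (np.uint8(20), np.uint8(73), np.uint8(206)), (np.uint8(19), np.uint8(71), np.uint8(205)), (np.uint8(20), np.uint8(74), np.uint8(204)), (np.uint8(19), np.uint8(73), np.uint8(205)), (np.uint8(17), np.uint8(62), np.uint8(66)), (np.uint8(15), np.uint8(11), np.uint8(45)), (np.uint8(20), np.uint8(13), np.uint8(59))]
```

carry_out --increments '[[255, [16, 4, 0], 0], [255, [16, 4, 0], 0], [255, [17, 3, 0], 0], [255, [0, 0, 0], 0], [255, [0, 0, 20], 0], [255, [0, 0, 20], 0], [255, [0, 0, 12], 0], [255, [0, 0, 5], 0]]'

```text
time: 22.0
tool_pos: [0.4813, -0.1617, 0.039]
ee_rot: [-3.139, 0.002, 0.256]
wrist_force: [-3.3, 3.0, 11.8]
width: 0.0224
finger_force: 30.0
```

carry_out --increments '[[255, [0, 0, 2], 0], [255, [0, 0, 1], 0], [255, [0, 0, 1], 0], [255, [0, 0, 0], 0], [255, [0, 0, 0], 0]]'

```text
time: 22.5
tool_pos: [0.4829, -0.1624, 0.0379]
ee_rot: [3.141, -0.001, 0.256]
wrist_force: [-1.6, 2.5, 9.5]
width: 0.0223
finger_force: 30.0
```

carry_out --increments '[[255, [0, 0, -4], 0], [255, [0, 0, -4], 0], [255, [0, 0, -4], 0], [255, [4, 0, 0], 0], [255, [4, 0, 0], 0], [255, [0, 0, 0], 0]]'

```text
time: 23.1
tool_pos: [0.4908, -0.1602, 0.0472]
ee_rot: [-3.141, 0.0, 0.256]
wrist_force: [0.0, -0.1, -0.0]
width: 0.0221
finger_force: 30.0
```

```bash
python3 go.py .486 -.159 .10 14.6
python3 - <<'E'
from vf import *
find('wrist'); c=robot.get_calibration('wrist')
e=np.array([-.968,-.252,0]); d=np.array([-.252,.968,0]); t=np.array([.521,-.203,0])
im=robot.snapshot('wrist')
P=lambda x,y,z: w2px(c,t+d*x+e*y+[0,0,z]).round(0)
print('rim +y',P(48,0,.013) if 0 else P(.048,.045,.013),P(.093,.045,.013),'end',P(.093,-.045,.013),'rim-y',P(.048,-.045,.013))
p=robot.get_obs()['tool_pos']; print('centred foot top',w2px(c,p+[0,0,-.02]))
b=cv2.cvtColor(im,cv2.COLOR_BGR2HSV); 
for v in range(150,300,10): print(v,b[v,280:365:6,0].tolist())
E
```

```text
t 23.1 pos [ 0.4908 -0.1602  0.0472] yaw 14.7 width 0.0221 f 29.99620646238327 wf [ 0.  -0.1 -0. ]
tool shift mm [ -4.3  -2.4 -52.8] twist 0.1
wrist [301 227  39  28 638] [320.  239.3] [ 0.49  -0.162  0.006]
wrist [  74  261   41   37 1007] [ 94.  279.1] [ 0.422 -0.02   0.006]
rim +y [320. 278.] [251. 278.] end [243. 139.] rim-y [320. 139.]
centred foot top [317.88588702 250.22133112]
150 [11, 11, 10, 13, 8, 11, 10, 12, 10, 10, 12, 9, 9, 10, 11]
160 [10, 9, 10, 11, 13, 11, 11, 12, 13, 11, 10, 12, 11, 13, 12]
170 [11, 11, 12, 11, 11, 11, 11, 11, 11, 9, 11, 11, 11, 10, 11]
180 [11, 12, 12, 10, 12, 12, 10, 8, 11, 11, 13, 11, 12, 11, 10]
190 [12, 12, 11, 12, 10, 14, 11, 11, 11, 11, 12, 11, 11, 12, 10]
200 [11, 10, 12, 12, 10, 11, 11, 12, 10, 11, 10, 12, 12, 11, 11]
210 [12, 11, 10, 11, 11, 10, 13, 12, 11, 11, 12, 11, 11, 12, 11]
220 [11, 11, 12, 11, 11, 11, 11, 10, 11, 10, 10, 9, 11, 11, 12]
230 [11, 12, 11, 11, 21, 64, 60, 63, 63, 28, 8, 13, 8, 10, 8]
240 [12, 11, 15, 26, 63, 62, 63, 63, 62, 61, 61, 20, 12, 10, 13]
250 [12, 18, 12, 138, 64, 17, 25, 22, 20, 61, 65, 17, 17, 17, 15]
260 [23, 20, 15, 15, 40, 44, 41, 43, 43, 38, 19, 35, 26, 21, 26]
270 [15, 15, 19, 25, 40, 16, 20, 19, 20, 41, 31, 10, 15, 24, 17]
280 [21, 17, 45, 20, 37, 19, 19, 19, 20, 40, 19, 165, 17, 17, 12]
290 [20, 21, 106, 20, 20, 24, 20, 19, 21, 19, 20, 165, 15, 11, 23]
```

carry_out --increments '[[255, [0, 0, 4], 0], [255, [0, 0, 4], 0], [255, [0, 0, 2], 0], [255, [0, 0, 1], 0], [255, [0, 0, 0], 0], [255, [0, 0, 0], 0]]'

```text
time: 23.8
tool_pos: [0.4904, -0.1604, 0.0365]
ee_rot: [3.142, -0.0, 0.256]
wrist_force: [0.4, 0.1, -0.9]
width: 0.0224
finger_force: 30.0
```

carry_out --increments '[[255, [0, 0, 1], 0], [255, [0, 0, 1], 0], [255, [0, 0, 0], 0], [255, [0, 0, 0], 0]]'

```text
time: 24.2
tool_pos: [0.4906, -0.1605, 0.0352]
ee_rot: [3.141, -0.001, 0.256]
wrist_force: [-1.6, 0.5, 5.5]
width: 0.0224
finger_force: 30.0
```

carry_out --increments '[[210, [0, 0, 0], 0], [185, [0, 0, 0], 0], [150, [0, 0, 0], 0], [150, [0, 0, -10], 0], [150, [0, 0, -30], 0], [150, [0, 0, -30], 0], [120, [0, 0, -30], 0], [120, [0, 0, 0], 0]]'

```text
time: 25.0
tool_pos: [0.4934, -0.1617, 0.1402]
ee_rot: [3.135, -0.008, 0.256]
wrist_force: [-0.0, -0.0, 1.1]
width: 0.0491
finger_force: 0.0
```

```bash
python3 go.py .422 -.018 .13 14.6; python3 vf.py | grep -E 'scene \[(2[5-9]|3)'
python3 - <<'E'
from vf import *
find('wrist')
E
```

```text
t 25.0 pos [ 0.4934 -0.1617  0.1402] yaw 14.7 width 0.0491 f 0.0 wf [-0.  -0.   1.1]
tool shift mm [ -32.6 -157.1   10.2] twist 0.1
scene [298   0   4   1   4] [299.5   0. ] [-0.482 -1.449  0.006]
scene [277 204   9   7  47] [281.1 206.7] [ 0.487 -0.165  0.006]
scene [331 225   9   7  48] [335.2 228.1] [ 0.422 -0.015  0.006]
wrist [306 190  29  18 261] [319.9 196.5] [ 0.496 -0.161  0.006]
wrist [140 221  29  27 463] [155.6 232.8] [ 0.423 -0.021  0.006]
```

carry_out --increments '[[119, [-8, -40, 0], 0], [119, [-8, -40, 0], 0], [119, [-8, -40, 0], 0], [119, [-8, -36, 0], 0], [119, [0, 0, 0], 0], [119, [0, 0, 0], 0]]'

```text
time: 25.75
tool_pos: [0.419, -0.0172, 0.133]
ee_rot: [-3.141, 0.002, 0.258]
wrist_force: [0.2, 0.2, 0.2]
width: 0.0498
finger_force: 0.0
```

```bash
python3 go.py .4215 -.0185 .0265 14.6
python3 - <<'E'
from vf import *
find('wrist'); c=robot.get_calibration('wrist'); print(w2px(c,(.4215,-.0185,.006)))
E
```

```text
t 25.75 pos [ 0.419  -0.0172  0.133 ] yaw 14.8 width 0.0498 f 0.0 wf [0.2 0.2 0.2]
tool shift mm [  2.1   1.9 106.5] twist 0.2
wrist [487 152  31  31 585] [499.6 166.1] [ 0.49  -0.162  0.006]
wrist [307 186  29  17 225] [320.9 192.8] [ 0.427 -0.017  0.006]
[319.84348309 199.72879055]
```

carry_out --increments '[[119, [2, 2, 25], 0], [119, [0, 0, 25], 0], [119, [0, 0, 25], 0], [119, [0, 0, 17], 0], [119, [0, 0, 9], 0], [119, [0, 0, 5], 0], [119, [0, 0, 0], 0]]'

```text
time: 26.5
tool_pos: [0.4224, -0.0195, 0.0281]
ee_rot: [-3.141, 0.001, 0.255]
wrist_force: [-0.5, 0.7, 0.5]
width: 0.0504
finger_force: 0.0
```

carry_out --increments '[[160, [0, 0, 0], 0], [190, [0, 0, 0], 0], [225, [0, 0, 0], 0], [255, [0, 0, 0], 0], [255, [0, 0, 0], 0]]'

```text
time: 27.0
tool_pos: [0.4228, -0.0189, 0.0291]
ee_rot: [3.141, -0.001, 0.256]
wrist_force: [-0.8, 0.1, 2.4]
width: 0.0222
finger_force: 30.0
```

carry_out --increments '[[255, [0, 0, -10], 0], [255, [0, 0, -30], 0], [255, [0, 0, -30], 0], [255, [0, 0, -20], 0], [255, [0, 0, 0], 0], [255, [0, 0, 0], 0]]'

```text
time: 27.6
tool_pos: [0.4223, -0.019, 0.1185]
ee_rot: [3.141, -0.0, 0.256]
wrist_force: [-0.3, 0.2, -1.3]
width: 0.0225
finger_force: 30.0
```

```bash
python3 go.py .5285 -.151 .12 14.6
python3 - <<'E'
from vf import *
find('wrist')
E
```

```text
t 27.6 pos [ 0.4223 -0.019   0.1185] yaw 14.7 width 0.0225 f 29.999909698963165 wf [-0.3  0.2 -1.3]
tool shift mm [ 69.3 154.6  -1.5] twist 0.1
wrist [491 158  33  32 661] [505.1 172.5] [ 0.49  -0.163  0.006]
wrist [301 230  39  30 624] [319.5 242.9] [ 0.39  -0.028  0.006]
```

carry_out --increments '[[255, [18, 39, 0], 0], [255, [18, 39, 0], 0], [255, [18, 39, 0], 0], [255, [15, 37, 0], 0], [255, [0, 0, 0], 0], [255, [0, 0, 25], 0], [255, [0, 0, 25], 0], [255, [0, 0, 15], 0]]'

```text
time: 28.45
tool_pos: [0.5255, -0.1491, 0.0496]
ee_rot: [-3.137, 0.005, 0.256]
wrist_force: [-0.5, -0.2, -0.2]
width: 0.0225
finger_force: 30.0
```

carry_out --increments '[[255, [0, 0, 5], 0], [255, [0, 0, 4], 0], [255, [0, 0, 3], 0], [255, [0, 0, 2], 0], [255, [0, 0, 0], 0]]'

```text
time: 28.95
tool_pos: [0.5285, -0.1506, 0.0401]
ee_rot: [3.141, -0.001, 0.256]
wrist_force: [-0.2, 0.0, 0.6]
width: 0.0225
finger_force: 30.0
```

carry_out --increments '[[255, [0, 0, 1], 0], [255, [0, 0, 1], 0], [255, [0, 0, 1], 0], [255, [0, 0, 0], 0], [255, [0, 0, 0], 0]]'

```text
time: 29.45
tool_pos: [0.5283, -0.1506, 0.0371]
ee_rot: [3.141, -0.001, 0.256]
wrist_force: [-1.3, 0.1, 3.9]
width: 0.0225
finger_force: 30.0
```

carry_out --increments '[[210, [0, 0, 0], 0], [185, [0, 0, 0], 0], [150, [0, 0, 0], 0], [150, [0, 0, -10], 0], [150, [0, 0, -30], 0], [150, [0, 0, -30], 0], [150, [0, 0, -30], 0], [150, [0, 0, -30], 0]]'

```text
time: 30.25
tool_pos: [0.528, -0.1505, 0.1681]
ee_rot: [3.141, -0.0, 0.256]
wrist_force: [0.7, -1.5, 0.1]
width: 0.0384
finger_force: 0.0
```

carry_out --increments '[[255, [-40, 0, 0], 5], [255, [-40, 0, 0], 6], [255, [-40, 0, 0], 6], [255, [-30, 0, 0], 0], [255, [0, 0, 0], 0]]'

```text
time: 30.75
tool_pos: [0.3776, -0.1685, 0.167]
ee_rot: [3.141, -0.0, -0.043]
wrist_force: [0.4, 0.2, -0.3]
width: 0.0023
finger_force: 0.0
```

```bash
python3 go.py .38 .228 .10 -2.4; python3 vf.py | grep -E 'scene \[(2[4-9]|3)'
python3 - <<'E'
from h import *
im=robot.snapshot('top'); c=robot.get_calibration('top'); h=cv2.cvtColor(im,cv2.COLOR_BGR2HSV)
m=((h[...,0]>165)&(h[...,1]>60)).astype(np.uint8); n,l,st,ce=cv2.connectedComponentsWithStats(m)
i=[j for j in range(1,n) if st[j,0]<250 and 80<st[j,1]<130 and st[j,4]>500]
for j in i:
    s=st[j]; print(s); ys,xs=np.where(l==j); k=ys.argmax(); print('pull front',px2w(c,(xs[k],ys[k]),.105))
E
```

```text
t 30.75 pos [ 0.3776 -0.1685  0.167 ] yaw -2.4 width 0.0023 f 0.0 wf [ 0.4  0.2 -0.3]
tool shift mm [ -14.6 -396.3   67. ] twist -0.0
scene [277 204   9   7  44] [281.4 206.7] [ 0.487 -0.164  0.006]
scene [268 211   9   7  46] [271.5 214.3] [ 0.524 -0.155  0.006]
[  0  84   9 140 631]
pull front [0.35779032 0.8311129  0.105     ]
[ 165   94   92  104 8342]
pull front [0.4370895  0.23858102 0.105     ]
```

carry_out --increments '[[255, [0, -45, 0], 0], [255, [0, -45, 0], 0], [255, [0, -45, 0], 0], [255, [0, -45, 0], 0], [255, [0, -45, 0], 0], [255, [0, -45, 0], 0], [255, [0, -45, 0], 0], [255, [0, -45, 0], 0]]'

```text
time: 31.7
tool_pos: [0.3953, 0.194, 0.1667]
ee_rot: [-3.141, -0.001, -0.039]
wrist_force: [-0.2, -0.8, -0.7]
width: 0.0003
finger_force: 0.0
```

carry_out --increments '[[255, [0, -36, 0], 0], [255, [0, 0, 25], 0], [255, [0, 0, 25], 0], [255, [0, 0, 17], 0], [255, [0, 0, 0], 0], [255, [20, 0, 0], 0], [255, [15, 0, 0], 0], [255, [0, 0, 0], 0]]'

```text
time: 32.5
tool_pos: [0.4335, 0.226, 0.1004]
ee_rot: [-3.141, -0.002, -0.041]
wrist_force: [-0.2, 0.1, -0.1]
width: 0.0002
finger_force: 0.0
```

carry_out --increments '[[255, [8, 0, 0], 0], [255, [8, 0, 0], 0], [255, [8, 0, 0], 0], [255, [8, 0, 0], 0], [255, [8, 0, 0], 0], [255, [8, 0, 0], 0], [255, [8, 0, 0], 0], [255, [0, 0, 0], 0]]'

```text
time: 33.3
tool_pos: [0.4886, 0.223, 0.0993]
ee_rot: [3.141, -0.001, -0.041]
wrist_force: [0.3, 0.9, 0.7]
width: 0.0005
finger_force: 0.0
```

carry_out --increments '[[255, [6, 0, 0], 0], [255, [6, 0, 0], 0], [255, [6, 0, 0], 0], [255, [5, 0, 0], 0], [255, [4, 0, 0], 0], [255, [0, 0, 0], 0]]'

```text
time: 33.9
tool_pos: [0.515, 0.2222, 0.0994]
ee_rot: [-3.141, -0.001, -0.041]
wrist_force: [0.1, 1.2, -0.3]
width: 0.0002
finger_force: 0.0
```

Run:
```python
from h import *
im=robot.snapshot('top'); c=robot.get_calibration('top'); h=cv2.cvtColor(im,cv2.COLOR_BGR2HSV)
m=((h[...,0]>165)&(h[...,1]>60)).astype(np.uint8)
for u in range(160,262,8):
    ys=np.where(m[90:230,u])[0]+90
    if len(ys): print(u,ys.min(),ys.max(),px2w(c,(u,ys.max()),.1195).round(3))
im=robot.snapshot('wrist'); c=robot.get_calibration('wrist'); h=cv2.cvtColor(im,cv2.COLOR_BGR2HSV)
m=((h[...,0]>165)&(h[...,1]>60)); print(m.sum(),[ (u,np.where(m[:,u])[0].max(initial=-1)) for u in range(20,640,60)])
```

```text
168 117 133 [0.624 0.343 0.119]
176 95 131 [0.63  0.32  0.119]
184 95 129 [0.636 0.296 0.119]
192 95 125 [0.648 0.273 0.119]
200 96 132 [0.628 0.249 0.119]
208 96 154 [0.562 0.224 0.119]
216 97 167 [0.524 0.199 0.119]
224 97 154 [0.562 0.177 0.119]
232 97 154 [0.563 0.153 0.119]
240 98 165 [0.53  0.129 0.119]
248 98 166 [0.527 0.106 0.119]
256 108 124 [0.652 0.085 0.119]
139804 [(20, np.int64(196)), (80, np.int64(237)), (140, np.int64(237)), (200, np.int64(237)), (260, np.int64(320)), (320, np.int64(248)), (380, np.int64(238)), (440, np.int64(239)), (500, np.int64(239)), (560, np.int64(202)), (620, np.int64(57))]
```

carry_out --increments '[[255, [6, 0, 0], 0], [255, [5, 0, 0], 0], [255, [4, 0, 0], 0], [255, [3, 0, 0], 0], [255, [0, 0, 0], 0]]'

```text
time: 34.5
tool_pos: [0.53, 0.2217, 0.0997]
ee_rot: [3.142, 0.006, -0.04]
wrist_force: [-8.2, 0.0, 4.9]
width: 0.0004
finger_force: 4.1
```

carry_out --increments '[[255, [2, 0, 0], 0], [255, [2, 0, 0], 0], [255, [2, 0, 0], 0], [255, [0, 0, 0], 0]]'

```text
time: 34.9
tool_pos: [0.5302, 0.2217, 0.0997]
ee_rot: [3.14, 0.019, -0.039]
wrist_force: [-22.7, -1.0, 13.8]
width: 0.0004
finger_force: 11.4
```

carry_out --increments '[[255, [-6, 0, 0], 0], [255, [-15, 0, 0], 0], [255, [-25, 0, 0], 0], [255, [-30, 0, -20], 0], [255, [-30, 0, -30], 0], [255, [-20, 0, -30], 0], [255, [0, -30, 0], 0], [255, [0, 0, 0], 0]]'

```text
time: 35.7
tool_pos: [0.4144, 0.2587, 0.1815]
ee_rot: [-3.138, -0.005, -0.038]
wrist_force: [0.6, -0.5, 0.5]
width: 0.0006
finger_force: 0.0
```

Run:
```python
from h import *
o={}
for n in('top','scene'):
    c=robot.get_calibration(n); im=robot.snapshot(n); np.savez(f'pics/f_{n}.npz',im=im,**c); o[n]=im
r=lambda k:cv2.resize(k,(400,300),interpolation=cv2.INTER_CUBIC)
s,t=o['scene'],o['top']
img=np.vstack([np.hstack([r(s[150:240,210:330]),r(t[120:210,310:430])]),np.hstack([r(s[220:370,240:440]),r(t[80:230,160:360])])])
cv2.imwrite('pics/final.png',img)
```

```text
(no output)
```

View pics/final.png

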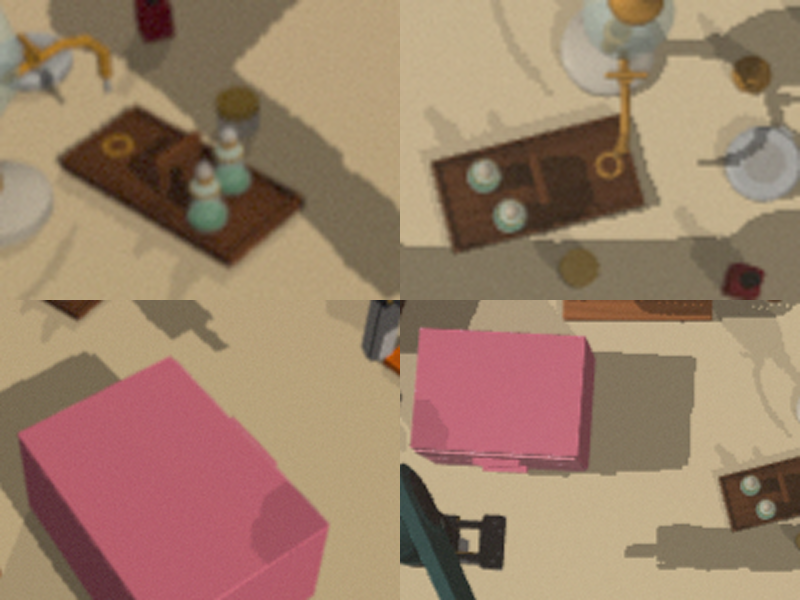

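Run:
```python
from tp import *
S=dict(np.load('pics/f_scene.npz'));T=dict(np.load('pics/f_top.npz'))
s=lambda u,v:(210+u*.3,150+v*.3); t=lambda u,v:(310+(u-400)*.3,120+v*.3)
print('scene ring',px2w(S,s(118,146),.008),'noz',px2w(S,s(108,90),.066)); print('top ring',px2w(T,t(609,165),.008),'noz at .07/.1',px2w(T,t(622,152),.07),px2w(T,t(622,152),.1))
traypose(S,[s(302,201),s(231,266),s(136,106),s(59,161),s(118,146)],g=(.52,-.2,1.8))
traypose(T,[t(456,250),t(433,162),t(645,207),t(620,117),t(609,165)],g=(.52,-.2,1.8))
```

```text
scene ring [ 0.53768018 -0.26559795  0.008     ] noz [ 0.5385465  -0.26811056  0.066     ]
top ring [ 0.53520528 -0.27139492  0.008     ] noz at .07/.1 [ 0.53796579 -0.27558959  0.07      ] [ 0.53326453 -0.27163265  0.1       ]
tray [ 0.5221 -0.1941] yaw 104.3 ring [ 0.5394 -0.2619] res [ 0.9 -0.3 -0.9 -0.7  0.2  0.1 -0.3  0.1  0.1  1. ]
tray [ 0.5167 -0.2042] yaw 104.0 ring [ 0.5336 -0.2721] res [-0.6  0.9 -0.6 -0.4  0.3 -0.2  0.7 -0.8  0.2  0.5]
```

```bash
python3 go.py .40 -.30 .168 104.7
```

```text
t 35.8 pos [0.4138 0.2564 0.1794] yaw -2.3 width 0.0006 f 0.0 wf [-0.3  0.2 -0.3]
tool shift mm [  8.3 556.5  11.4] twist -107.0
```

carry_out --increments '[[200, [0, 45, 0], 0], [80, [0, 45, 0], 0], [80, [0, 45, 0], 0], [80, [0, 45, 0], 0], [80, [0, 45, 0], 0], [80, [0, 45, 0], 0], [80, [0, 45, 0], 0], [80, [0, 45, 0], 0]]'

```text
time: 36.6
tool_pos: [0.3979, -0.106, 0.1787]
ee_rot: [3.141, 0.001, -0.042]
wrist_force: [0.8, -0.7, -0.5]
width: 0.0611
finger_force: 0.0
```

carry_out --increments '[[80, [0, 45, 3], 0], [80, [8, 45, 3], 0], [80, [0, 45, 3], 0], [80, [0, 45, 3], 0], [80, [0, 16, 0], -8], [80, [0, 0, 0], -8.5], [80, [0, 0, 0], -8.5], [80, [0, 0, 0], -8.5]]'

```text
time: 37.4
tool_pos: [0.3977, -0.3006, 0.1661]
ee_rot: [-3.14, 0.001, 0.548]
wrist_force: [0.2, 0.0, 0.4]
width: 0.0644
finger_force: 0.0
```

carry_out --increments '[[80, [0, 0, 0], -8.5], [80, [0, 0, 0], -8.5], [80, [0, 0, 0], -8.5], [80, [0, 0, 0], -8.5], [80, [0, 0, 0], -8.5], [80, [0, 0, 0], -8.5], [80, [0, 0, 0], -8.5], [80, [0, 0, 0], -8.5]]'

```text
time: 38.2
tool_pos: [0.3978, -0.3002, 0.1663]
ee_rot: [-3.14, -0.001, 1.736]
wrist_force: [-0.4, -0.5, 0.0]
width: 0.0646
finger_force: 0.0
```

carry_out --increments '[[80, [0, 0, 0], -5.5], [80, [0, 0, 0], 0], [80, [0, 0, 0], 0]]'

```text
time: 38.5
tool_pos: [0.3982, -0.3, 0.1667]
ee_rot: [-3.141, -0.001, 1.824]
wrist_force: [-0.5, -0.5, -0.1]
width: 0.0647
finger_force: 0.0
```

Run:
```python
from h import *
for k in range(2):
    c=robot.get_calibration('wrist'); im=robot.snapshot('wrist'); hsv=cv2.cvtColor(im,cv2.COLOR_BGR2HSV)
    pr=w2px(c,(.5385,-.2705,.008)); pn=w2px(c,(.540,-.2715,.066)); print('pred',pr,pn)
    m=((hsv[...,0]>15)&(hsv[...,0]<28)&(hsv[...,1]>100)&(hsv[...,2]>70)).astype(np.uint8)
    g=(hsv[...,1]<60).astype(np.uint8)
    for nm,M,p,r in(('ring',m,pr,20),('noz',g,pn,15)):
        n,l,st,ce=cv2.connectedComponentsWithStats(M)
        for i in range(1,n):
            b=st[i]; ctr=(b[0]+(b[2]-1)/2,b[1]+(b[3]-1)/2)
            if b[4]>20 and np.hypot(*(ctr-p))<r: print(nm,b,ce[i].round(1),px2w(c,ctr,.008 if nm=='ring' else .066).round(4))
```

```text
pred [463.47800127 197.7834844 ] [493.24887952 217.2056966 ]
ring [451 186  26  25 270] [463.3 197.9] [ 0.5386 -0.2707  0.008 ]
noz [491 215   9   8  51] [494.7 218. ] [ 0.5418 -0.2722  0.066 ]
pred [463.19441613 197.82047734] [492.89817207 217.24777478]
ring [450 186  26  25 266] [462.9 198.1] [ 0.5379 -0.2708  0.008 ]
noz [490 214  10  10  55] [494.4 218.1] [ 0.5417 -0.2722  0.066 ]
```

```bash
python3 -c "
from bench import robot
print(robot.close_job())"
```

```text
the job is handed in; nothing more can be done
None
```

The job is handed in at about 38 s of the 210 s allowed; no verdict came back, but my last images show the tray flat with its ring about 3 mm from under the nozzle, both vials I found upright on the ring-free half, and the drawer pushed to its stop.

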